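# Fetch the hemmed-in cup from the kiln shelf

## Robot

A 6-joint arm with a two-finger parallel gripper is mounted at the origin on the work surface. World frame = base frame: x ahead of the robot, y to its left, z up, the work surface at z = 0. Lengths are in m, angles in degrees, forces in N, time in s.
With the tool pointing down it reaches from about 0.275 to 0.875 m from the base axis. Payload 12.5 kg.
Tool frame: the origin (TCP) lies between the finger pads; the fingertips stand 8 mm ahead of it and the grasp point (between the pads) lies 11 mm behind it; z points along the fingers, y is the direction in which the jaws open and shut (so a half turn about z gives the same grasp; the last joint's range is limited). The gripper opens to 85 mm and grips with 20 to 120 N. Pads are 22 mm wide; open, the fingers measure 114 mm over their backs; the gripper's body (76 mm by 85 mm) begins 54 mm behind the grasp point. The pads swing forward as they close: fully open they stand 13 mm farther back than shut.
Start: joints at [62.361, 20.094, 94.641, -0, 65.266, -4.847], TCP at [0.213, 0.507, 0.239] pointing down, gripper open.
Joint ranges: [-157.81, 157.81], [-45, 120.19], [0.68, 151.7], [-89.99, 269.99], [4.06, 180], [-164.3, 164.3]. Speed limits (degrees/s): [127.2, 127.2, 159.86, 180, 180, 180].

## Interface

Orientations are given as a 3x3 rotation matrix whose columns are the frame's x, y, z axes.
In Python, from station import telemetry, cams, r gives the robot as it stands.
- The arm moves only by the shell command python3 -m handwheel 'ROWS' [FORCE]. ROWS is JSON, a list of rows, each a list of 7 numbers: the turn, a rotation vector about the tool's x, y, z in rad, then the shift along the tool's x, y, z in cm, then the opening, from 0 (shut) to 1 (fully open). In form: [[rx, ry, rz, x, y, z, grip], ...]. A call has 1 to 8 rows; each row is the pose to reach, as a shift and turn from the pose measured when the call began, along the tool's axes at that moment; what a row does not reach only later rows make up. A row lasts 1/12 s, in which the tool goes at most 41.7 mm and 7.16 degrees, less where a joint would pass 70% of its speed; a pose out of reach is approached as far as the arm can. A call with a gripper value outside its range is refused whole. The fingers move at their own pace and stop on an object; FORCE is the grip in N (left out, the last holds). Time passes only in rows, so rows that repeat a pose let the fingers close. It gives the time, the measured TCP pose, the force and the opening at its end, in the units of the state.
- telemetry.get_obs(): the state, without advancing time (a new reading comes with each control period).
- cams.capture(name): name is "scene" or "top"; returns the picture (420x560x3 uint8, red, green, blue); there is no depth.
- cams.camera_model(name): a dict with "camera_matrix" (3x3 intrinsics, pixels), "pose" (4x4, takes a point from camera to world coordinates). Camera axes: x right, y up, looking along -z (the intrinsics and any distortion apply to the point x, -y, -z); pixel columns grow to the right and rows downward; lengths in m; the calibration is good to about 2 mm. A picture is of the moment at which its call begins. camera_model takes no time and is no camera call.
- r.sign_off(): hands the job in, once; it reports no verdict.
The state is a dict: "clock": time; "joint_positions": joint angles; "joint_velocities": joint speeds; "joint_torque": joint torques, N m; "eef_pos": TCP position; "tool_rot": TCP orientation; "contact_force": force on the tool from outside, world axes, zero at the start; "torque": the same for the moment, N m; "grip_width": finger opening in m.
Only numpy, scipy, OpenCV 4.12 (cv2) and the standard library are available. Lean on these libraries where they do the work, as an engineer would, in place of code of your own. Each camera call takes 0.05 s, during which the arm holds its last target.

## Task

The squat cup on the kiln shelf needs another band of decoration, but a bottle, a tumbler and a square vase stand close round it: first move all three of these taller pots on to the empty ware board, leaving the cup where it is, and only then fetch the cup and set it on the middle of the banding wheel. After that put each of the three taller pots back, centred on the same kiln cookie that it came from, so the shelf is ready to fire. Keep every pot upright, set it down gently without dropping it, and leave the cone pack behind the cup undisturbed.

Things in the scene. Friction and masses are not known exactly. Their poses are not given: they have to be found in the camera images.
- bottle_center (a point): Tall terracotta bottle, 165 mm high: round body 60 mm across at its widest, shoulder narrowing to a straight neck 26 mm across from 115 to 157 mm above the foot, lip 32 mm across on top; flat foot 46 mm across. Loose, about 0.36 kg. Point: on its axis half-way up, 82.5 mm above the foot; z up along the axis. Easily gripped from above by the neck, 52 mm above this point.
- tumbler_center (a point): Tall unglazed terracotta tumbler, open at the top, no handle, 130 mm high, round, 46 mm across the foot, widening to 56 mm at the rim, wall 4 mm. Loose, about 0.24 kg. The point is on its axis half-way up, 65 mm above the foot; z is its axis, up.
- vase_center (a point): Tall unglazed terracotta slab-built vase of square section, open at the top, 46 by 46 mm, 145 mm high, wall 5 mm, straight sides. Loose, about 0.34 kg. The point is on its axis half-way up, 72.5 mm above the foot; x and y are square to its sides, z is up.
- cup_center (a point): Small squat terracotta cup, open, no handle, 56 mm high, round, 56 to 58 mm across, wall 4 mm. Loose, 0.15 kg. It stands on a round cookie (66 mm, part of the kiln shelf), the taller pots about 76 mm away (centre to centre) left, right and on the robot's side; once they are gone fingers fit left and right of it. Point: on its axis half-way up, 28 mm above the foot; z up.
- bottle_cookie_top (a point): Kiln cookie of the bottle: white flat round disc 70 mm across, 6 mm thick, fixed on the kiln shelf under the bottle at the start. The point is the centre of its top face, 22 mm above the table (tan kiln shelf 16 mm thick, 240 by 280 mm, plus the cookie); z is up. The bottle goes back here.
- tumbler_cookie_top (a point): Kiln cookie of the tumbler: white flat hexagonal tile, 68 mm across flats, 6 mm thick, fixed on the kiln shelf under the tumbler at the start. The point is the centre of its top face, 22 mm above the table; z is up. The tumbler goes back here.
- vase_cookie_top (a point): Kiln cookie of the square vase: white flat square tile, 68 by 68 mm, 6 mm thick, fixed on the kiln shelf under the vase at the start. The point is the centre of its top face, 22 mm above the table; x and y are square to its sides (and to the kiln shelf's sides), z is up. The vase goes back here.
- board_top (a point): Ware board, the side area: bare plywood board lying on the table to the left or the right of the kiln shelf, 300 mm long (along its x) by 140 mm wide (along its y), 18 mm thick, fixed. The point is the centre of its top face; z is up. Three pots fit on it in a row, about 90 mm apart.
- wheel_top (a point): Banding wheel: low metal turntable on the other side of the kiln shelf from the ware board, round head 160 mm across with turned rings, top face 70 mm above the table; its foot is fixed, its head turns with light friction (harmless). The point is the centre of the head's top face; z is up.
- cones_center (a point): Pyrometric cone pack standing on the kiln shelf behind the cup (on the side away from the robot, about 70 mm from the cup's centre): terracotta pat 26 by 72 by 14 mm with three slim cream cones leaning from it, 66 mm high in all. Loose, about 90 g. The point is half-way up, 33 mm above its underside; y runs along the pat. To be left alone.

How it is judged:
By the outcome, as a careful person would: the job done as asked, in the order asked, and still so for the second after the job is handed in, with the robot touching nothing.
It also fails if it takes over 136 s, if anything falls off the work surface, if the arm or the gripper's body presses on something with over 40 N, if the wrist force passes 120 N, or if a joint passes its speed limit or range.

## Working session

There is one attempt and no reset: what is moved stays moved. The work goes in short steps, Python scripts to look and compute and a shell command to move; the robot and the scene stay as the last step left them, time stands still between calls to the robot, and variables do not carry over. Pictures are saved under pics/ and viewed, and the job is handed in when it is done.

```bash
ls; mkdir -p pics; python3 - <<'E'
from station import telemetry, cams, r
import cv2
for n in ("scene","top"):
    im=cams.capture(n); cv2.imwrite(f"pics/{n}0.png",im[:,:,::-1])
    m=cams.camera_model(n); print(n,m)
o=telemetry.get_obs(); print(o)
E
```

```text
pics
scene {'camera_matrix': array([[495.20624623,   0.        , 283.3165752 ],
       [  0.        , 495.20624623, 204.8495874 ],
       [  0.        ,   0.        ,   1.        ]]), 'pose': array([[-0.75012664, -0.46743744,  0.46777374,  1.13335108],
       [ 0.66111447, -0.51359357,  0.54694543,  0.6428695 ],
       [-0.01541719,  0.71953033,  0.69428987,  0.92293362],
       [ 0.        ,  0.        ,  0.        ,  1.        ]])}
top {'camera_matrix': array([[420.03977281,   0.        , 283.30790008],
       [  0.        , 420.03977281, 205.25638983],
       [  0.        ,   0.        ,   1.        ]]), 'pose': array([[ 0.00844855,  0.99464709, -0.10298441,  0.49929443],
       [-0.99996252,  0.00859824,  0.00100963,  0.02044842],
       [ 0.00188971,  0.10297202,  0.99468246,  1.00464063],
       [ 0.        ,  0.        ,  0.        ,  1.        ]])}
{'clock': 0.1, 'joint_positions': array([ 6.23613972e+01,  2.01214920e+01,  9.46733511e+01,  1.56497770e-03,
        6.52663899e+01, -4.84723143e+00]), 'joint_velocities': array([-0.03877809, -0.06041517,  0.06551445, -0.08053395,  0.01159927,
        0.05044734]), 'joint_torque': array([-4.02934593e-04, -5.06838405e+01, -2.91872621e+01, -1.03361936e-04,
        2.65107330e-03, -9.85608182e-06]), 'eef_pos': array([0.21289112, 0.50680814, 0.2388095 ]), 'tool_rot': array([[-9.21917038e-01,  3.87387024e-01, -5.17747940e-04],
       [ 3.87387353e-01,  9.21916571e-01, -9.35258888e-04],
       [ 1.15013248e-04, -1.06280011e-03, -9.99999429e-01]]), 'contact_force': array([ 0.5973607 ,  0.55905735, -0.6929652 ]), 'torque': array([0.01430092, 0.04231122, 0.0017388 ]), 'grip_width': 0.08533882457781367}
```

View pics/scene0.png

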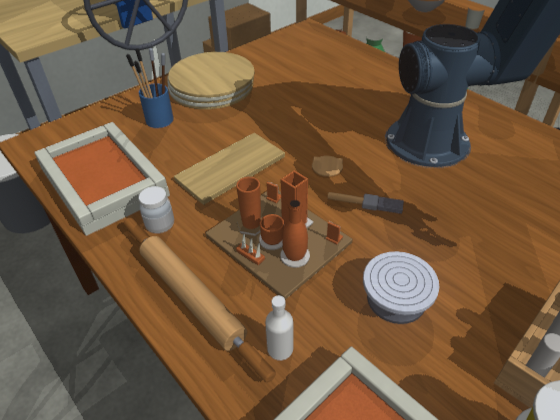

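View pics/top0.png

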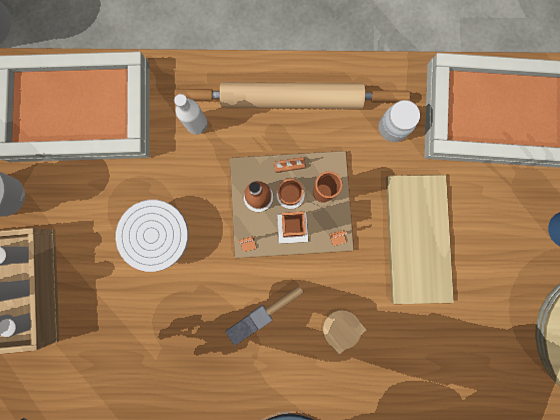

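The pictures show the wheel at top (151,235), bottle (257,195), cup (291,191), tumbler (327,186), vase (293,225), cones (290,163) and board (420,239). I'll enlarge the shelf to measure it.

```bash
cat > h.py <<'E'
import numpy as np, cv2
from station import telemetry, cams, r
def ray(n,u,v,z):
    m=cams.camera_model(n);K=m["camera_matrix"];T=m["pose"]
    d=np.linalg.inv(K)@[u,v,1]; d=T[:3,:3]@[d[0],-d[1],-d[2]]; o=T[:3,3]
    return o+d*(z-o[2])/d[2]
def proj(n,p):
    m=cams.camera_model(n);K=m["camera_matrix"];T=m["pose"]
    c=T[:3,:3].T@(np.asarray(p,float)-T[:3,3]); q=K@[c[0],-c[1],-c[2]]; return q[:2]/q[2]
def crop(n,u0,v0,u1,v1,name,s=5,im=None,marks=()):
    im=cams.capture(n)[:,:,::-1] if im is None else im
    c=cv2.resize(im[v0:v1,u0:u1],None,fx=s,fy=s,interpolation=cv2.INTER_CUBIC)
    c=np.ascontiguousarray(c)
    for i in range(u0,u1):
        if i%10==0: cv2.line(c,((i-u0)*s+s//2,0),((i-u0)*s+s//2,6 if i%50 else 14),(255,255,255),1)
    for i in range(v0,v1):
        if i%10==0: cv2.line(c,(0,(i-v0)*s+s//2),(6 if i%50 else 14,(i-v0)*s+s//2),(255,255,255),1)
    for pts in marks:
        q=np.array([[(p[0]-u0+.5)*s-.5,(p[1]-v0+.5)*s-.5] for p in pts]).round().astype(int)
        cv2.polylines(c,[q.reshape(-1,1,2)],True,(0,255,0),1)
    cv2.imwrite("pics/"+name,c)
def circ(n,x,y,z,rad): return [proj(n,[x+rad*np.cos(a),y+rad*np.sin(a),z]) for a in np.linspace(0,6.283,40)]
def sq(n,x,y,z,a,b,th): 
    c,s=np.cos(th),np.sin(th)
    return [proj(n,[x+c*i*a/2-s*j*b/2,y+s*i*a/2+c*j*b/2,z]) for i,j in((1,1),(1,-1),(-1,-1),(-1,1))]
def st():
    o=telemetry.get_obs(); print("t%.2f"%o["clock"],o["eef_pos"].round(4),"F",o["contact_force"].round(1),"w%.4f"%o["grip_width"]); print(o["tool_rot"].round(3)); return o
E
python3 - <<'E'
from h import *
top=cv2.imread("pics/top0.png"); crop("top",225,145,365,262,"c1.png",5,top)
sc=cv2.imread("pics/scene0.png"); crop("scene",200,165,360,300,"c2.png",5,sc)
E
```

```text
(no output)
```

View pics/c1.png

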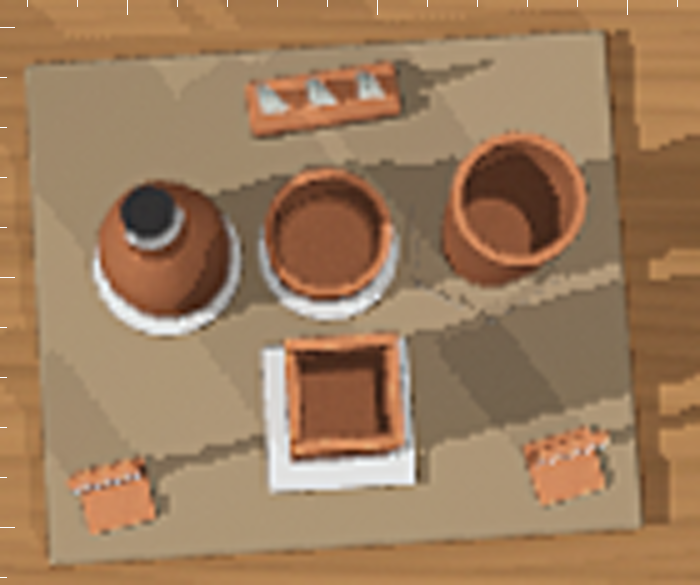

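View pics/c2.png

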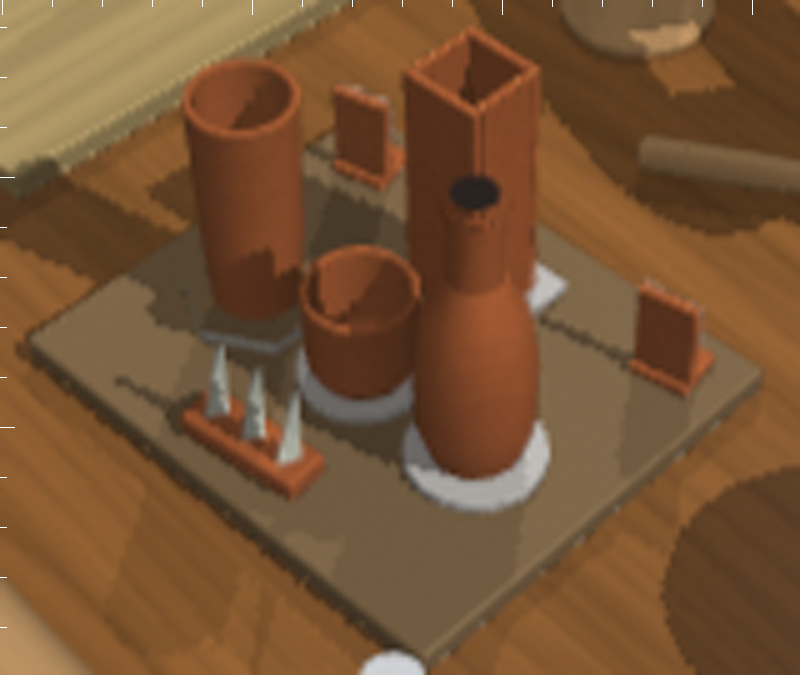

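```bash
cat >> h.py <<'E'
def c1(a,b): return (a+.5)/5-.5+225,(b+.5)/5-.5+145
E
python3 - <<'E'
from h import *
P=lambda n,a,b,z:print(n,ray("top",*c1(a,b),z).round(4))
P("lip",150,212,.187)
P("bcookie",167,261,.022)
P("cup",330,233,.078)
P("tumb rim",519,201,.152)
for a,b in((287,338),(403,332),(405,448),(294,460)):P("vase",a,b,.167)
P("vase c",347,395,.167)
for a,b in((270,492),(415,485),(263,349)):P("vtile",a,b,.022)
for a,b in((25,65),(605,32),(640,525),(50,562)):P("shelf",a,b,.016)
for a,b in((388,176),(446,175),(454,303),(394,304)): print("board",ray("top",a,b,.018).round(4))
print("wheel",ray("top",151.3,235.3,.07))
top=cv2.imread("pics/top0.png"); crop("top",380,165,465,315,"c3.png",4,top);crop("top",105,190,200,280,"c4.png",6,top)
E
```

```text
lip [0.6195 0.0763 0.187 ]
bcookie [0.6206 0.0793 0.022 ]
cup [0.6268 0.0035 0.078 ]
tumb rim [ 0.6306 -0.0726  0.152 ]
vase [0.572  0.0221 0.167 ]
vase [ 0.5748 -0.0243  0.167 ]
vase [ 0.5285 -0.0253  0.167 ]
vase [0.5233 0.0189 0.167 ]
vase c [ 0.5494 -0.0021  0.167 ]
vtile [0.5125 0.0297 0.022 ]
vtile [ 0.5163 -0.0379  0.022 ]
vtile [0.5793 0.0336 0.022 ]
shelf [0.7152 0.149  0.016 ]
shelf [ 0.7338 -0.1289  0.016 ]
shelf [ 0.4987 -0.1437  0.016 ]
shelf [0.4792 0.1322 0.016 ]
board [ 0.6736 -0.2291  0.018 ]
board [ 0.6772 -0.3673  0.018 ]
board [ 0.3781 -0.3764  0.018 ]
board [ 0.3747 -0.2378  0.018 ]
wheel [0.52650143 0.31188312 0.07      ]
```

View pics/c3.png

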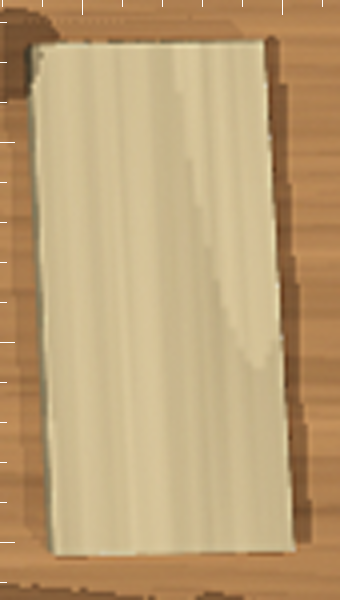

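View pics/c4.png

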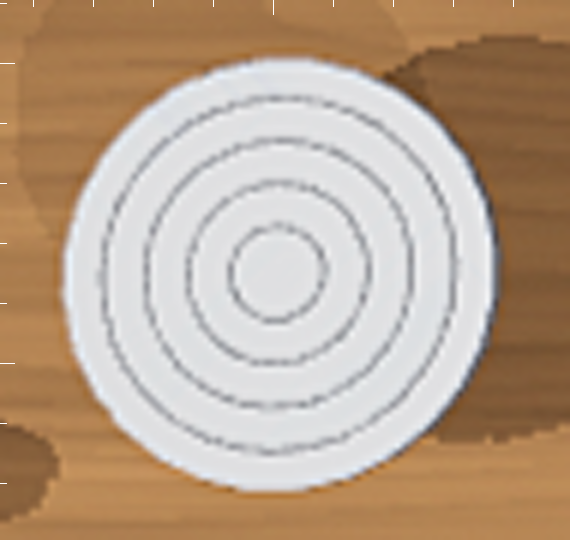

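```bash
cat > ov.py <<'E'
from h import *
y=np.radians(3.8)
def marks(n):
    return [circ(n,.6195,.0763,.187,.016),circ(n,.6206,.0790,.022,.035),circ(n,.6200,.0780,.022+.05,.030),circ(n,.6266,.0035,.078,.029),circ(n,.6266,.0035,.022,.033),
     circ(n,.6306,-.0726,.152,.028),circ(n,.6306,-.0726,.022,.023),sq(n,.5493,-.0021,.167,.046,.046,np.radians(3.5)),sq(n,.5478,-.0021,.022,.068,.068,y),sq(n,.6068,.0019,.016,.24,.28,y)]
E
python3 - <<'E'
from ov import *
crop("top",225,145,365,262,"c5.png",5,cv2.imread("pics/top0.png"),marks("top"))
crop("scene",200,165,360,300,"c6.png",5,cv2.imread("pics/scene0.png"),marks("scene"))
E
```

```text
(no output)
```

View pics/c5.png

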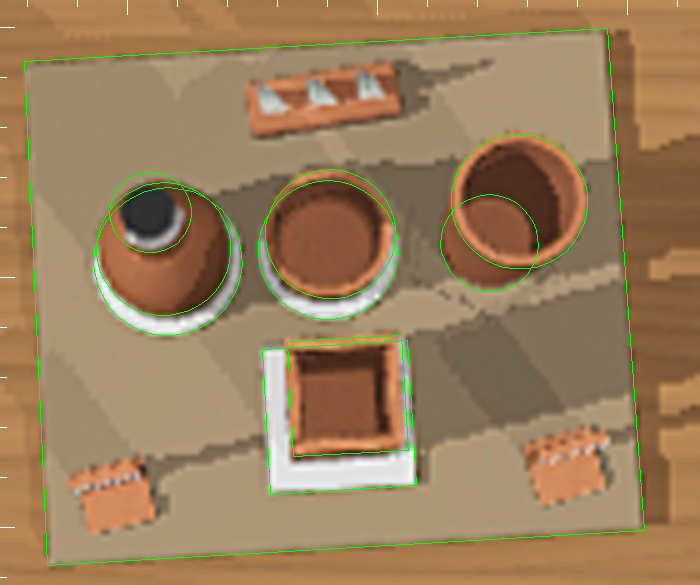

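View pics/c6.png

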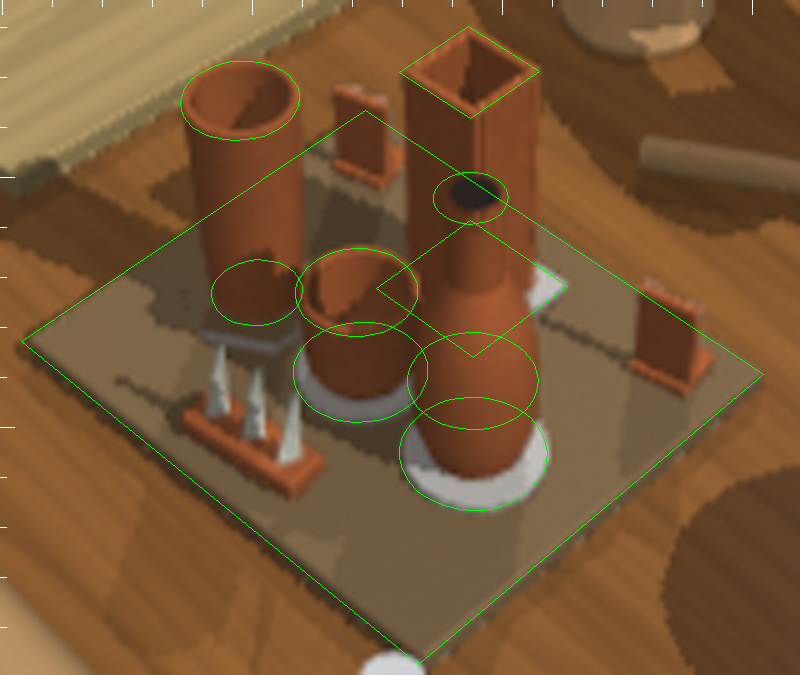

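```bash
cat >> h.py <<'E'
from scipy.spatial.transform import Rotation as Ro
def go(x,y,z,yaw):
    "delta rows to put TCP at x,y,z with tool y at yaw deg, pointing down"
    o=telemetry.get_obs(); R=o["tool_rot"]; a=np.radians(yaw)
    Y=np.array([np.cos(a),np.sin(a),0]);Z=np.array([0,0,-1.]);T=np.c_[np.cross(Y,Z),Y,Z]
    rv=Ro.from_matrix(R.T@T).as_rotvec(); d=R.T@(np.array([x,y,z])-o["eef_pos"])*100
    print("t%.2f"%o["clock"],o["eef_pos"].round(4),"F",o["contact_force"].round(1),"w%.4f"%o["grip_width"],"-> rv",rv.round(3),"cm",d.round(2))
E
python3 -c "
from h import *
go(.62,.0775,.24,93.8)"
```

```text
t0.10 [0.2129 0.5068 0.2388] F [ 0.6  0.6 -0.7] w0.0853 -> rv [-0.001 -0.    -0.464] cm [-54.16 -23.81  -0.1 ]
```

```bash
python3 -m handwheel '[[0,0,-0.1,-4,-1.8,0,1],[0,0,-0.2,-8,-3.5,0,1],[0,0,-0.3,-12,-5.3,0,1],[0,0,-0.4,-16,-7,0,1],[0,0,-0.464,-20,-8.8,0,1],[0,0,-0.464,-24,-10.5,0,1],[0,0,-0.464,-28,-12.3,0,1],[0,0,-0.464,-32,-14,0,1]]'; python3 -c "
from h import *
go(.62,.0775,.24,93.8)"
```

```text
clock: 0.77
eef_pos: [0.4435, 0.2635, 0.2389]
tool_rot: [[-0.998, -0.066, -0.001], [-0.066, 0.998, -0.001], [0.001, -0.001, -1.0]]
contact_force: [0.7, 1.6, 0.6]
grip_width: 0.0857
t0.77 [0.4435 0.2635 0.2389] F [0.7 1.6 0.6] w0.0857 -> rv [-0.001 -0.001 -0.   ] cm [-16.38 -19.73  -0.11]
```

```bash
python3 -m handwheel '[[0,0,0,-2.6,-3.1,0,1],[0,0,0,-5.2,-6.2,0,1],[0,0,0,-7.8,-9.4,0,1],[0,0,0,-10.4,-12.5,0,1],[0,0,0,-13,-15.7,0,1],[0,0,0,-15.4,-18.7,0,1],[0,0,0,-16.4,-19.7,0,1],[0,0,0,-16.4,-19.7,0,1]]'; python3 -c "
from h import *
go(.62,.0775,.1455,93.8)
crop('top',180,110,420,290,'d1.png',3);crop('scene',180,100,420,300,'d2.png',3)"
```

```text
clock: 1.43
eef_pos: [0.6217, 0.075, 0.238]
tool_rot: [[-0.998, -0.063, -0.001], [-0.063, 0.998, -0.001], [0.001, -0.001, -1.0]]
contact_force: [0.3, -0.4, -0.0]
grip_width: 0.0853
t1.43 [0.6217 0.075  0.238 ] F [ 0.3 -0.4 -0. ] w0.0853 -> rv [-0.001 -0.001 -0.003] cm [0.15 0.27 9.25]
```

View pics/d2.png

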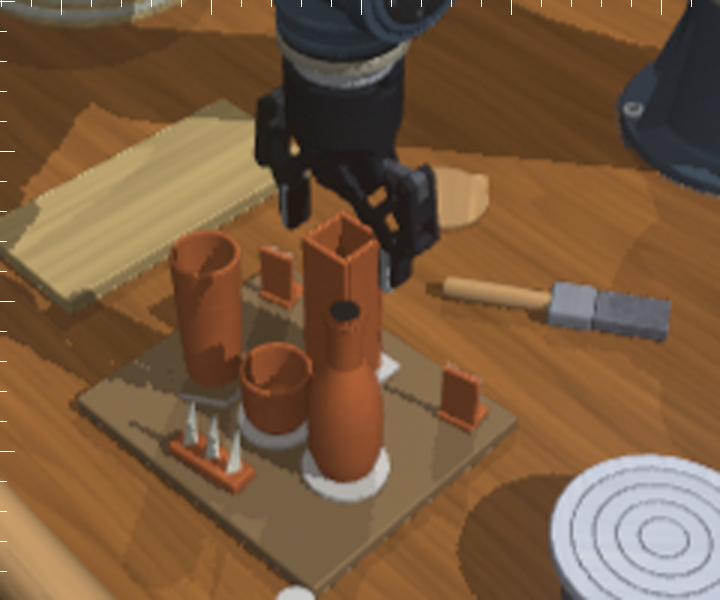

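```bash
python3 -m handwheel '[[0,0,0,0.1,0.25,1,1],[0,0,0,0.15,0.27,3,1],[0,0,0,0.15,0.27,5,1],[0,0,0,0.15,0.27,7,1],[0,0,0,0.15,0.27,8.5,1],[0,0,0,0.15,0.27,9.25,1],[0,0,0,0.15,0.27,9.25,1],[0,0,0,0.15,0.27,9.25,1]]'; python3 -c "
from h import *
go(.62,.0775,.1455,93.8)
crop('top',180,110,420,290,'d1b.png',3);crop('scene',230,120,360,280,'d3.png',4)"
```

```text
clock: 2.2
eef_pos: [0.6176, 0.0809, 0.146]
tool_rot: [[-0.998, -0.066, -0.002], [-0.066, 0.998, -0.001], [0.002, -0.001, -1.0]]
contact_force: [-0.3, -0.3, 0.1]
grip_width: 0.0856
t2.20 [0.6176 0.0809 0.146 ] F [-0.3 -0.3  0.1] w0.0856 -> rv [-0.001 -0.002 -0.   ] cm [-0.21 -0.35  0.05]
```

View pics/d3.png

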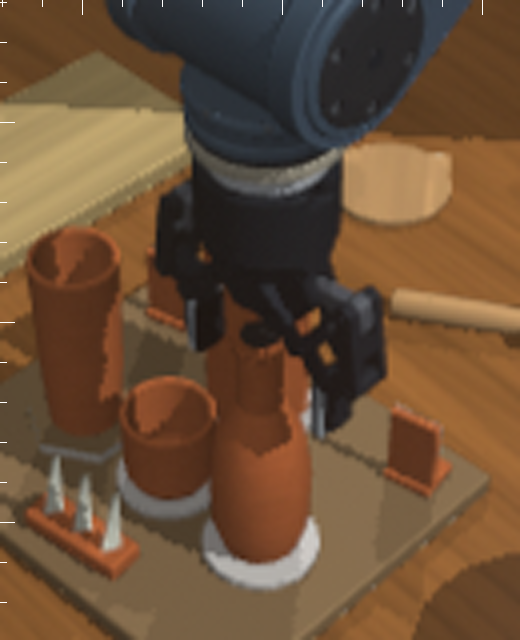

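```bash
python3 -m handwheel '[[0,0,0,-0.2,-0.35,0,1],[0,0,0,-0.2,-0.35,0,1],[0,0,0,-0.2,-0.35,0,1]]'; python3 -m handwheel '[[0,0,0,0,0,0,1],[0,0,0,0,0,0,1],[0,0,0,0,0,0,1]]';  python3 -c "
from h import *
go(.62,.0775,.1455,93.8)
o=telemetry.get_obs(); print(o['joint_positions'],o['joint_velocities'])"
```

```text
clock: 2.55
eef_pos: [0.6209, 0.077, 0.1475]
tool_rot: [[-0.998, -0.066, 0.001], [-0.066, 0.998, -0.001], [-0.001, -0.001, -1.0]]
contact_force: [-0.6, 0.6, 0.2]
grip_width: 0.085
clock: 2.8
eef_pos: [0.6209, 0.077, 0.1476]
tool_rot: [[-0.998, -0.065, 0.001], [-0.065, 0.998, -0.001], [-0.001, -0.001, -1.0]]
contact_force: [0.3, -0.5, 0.5]
grip_width: 0.0852
t2.80 [0.6209 0.077  0.1476] F [ 0.3 -0.5  0.5] w0.0852 -> rv [-0.001  0.001 -0.001] cm [0.09 0.06 0.21]
[ 2.82515308e+00  3.35609326e+01  8.74285312e+01 -4.96770990e-02
  5.89663352e+01 -9.09013547e+01] [-0.0941649   0.22956976  0.08647908  0.06084711 -0.10300807 -0.06402724]
```

```bash
python3 -m handwheel '[[0,0,0,0,0,0.2,0.5],[0,0,0,0,0,0.2,0.3],[0,0,0,0,0,0.2,0.2],[0,0,0,0,0,0.2,0.1],[0,0,0,0,0,0.2,0.1],[0,0,0,0,0,0.2,0],[0,0,0,0,0,0.2,0],[0,0,0,0,0,0.2,0]]' 35; python3 -c "
from h import *
go(.62,.0775,.1455,93.8)"
```

```text
clock: 3.47
eef_pos: [0.621, 0.077, 0.1456]
tool_rot: [[-0.998, -0.065, 0.001], [-0.065, 0.998, -0.001], [-0.001, -0.001, -1.0]]
contact_force: [-0.4, 0.1, 1.9]
grip_width: 0.0265
t3.47 [0.621  0.077  0.1456] F [-0.4  0.1  1.9] w0.0265 -> rv [-0.001  0.001 -0.001] cm [0.09 0.06 0.01]
```

```bash
python3 -m handwheel '[[0,0,0,0,0,-0.3,0],[0,0,0,0,0,-1.5,0],[0,0,0,0,0,-3.5,0],[0,0,0,0,0,-6,0],[0,0,0,0,0,-9,0],[0,0,0,0,0,-12,0],[0,0,0,0,0,-15,0],[0,0,0,0,0,-17,0]]'; python3 -c "
from h import *
go(.616,-.300,.31,93.8)
crop('scene',180,60,400,300,'e1.png',3)"
```

```text
clock: 4.13
eef_pos: [0.6209, 0.0772, 0.3196]
tool_rot: [[-0.998, -0.066, 0.004], [-0.066, 0.998, -0.001], [-0.004, -0.001, -1.0]]
contact_force: [0.7, -0.1, -3.7]
grip_width: 0.0269
t4.13 [0.6209 0.0772 0.3196] F [ 0.7 -0.1 -3.7] w0.0269 -> rv [-0.001  0.004 -0.001] cm [  2.97 -37.6    0.98]
```

View pics/e1.png

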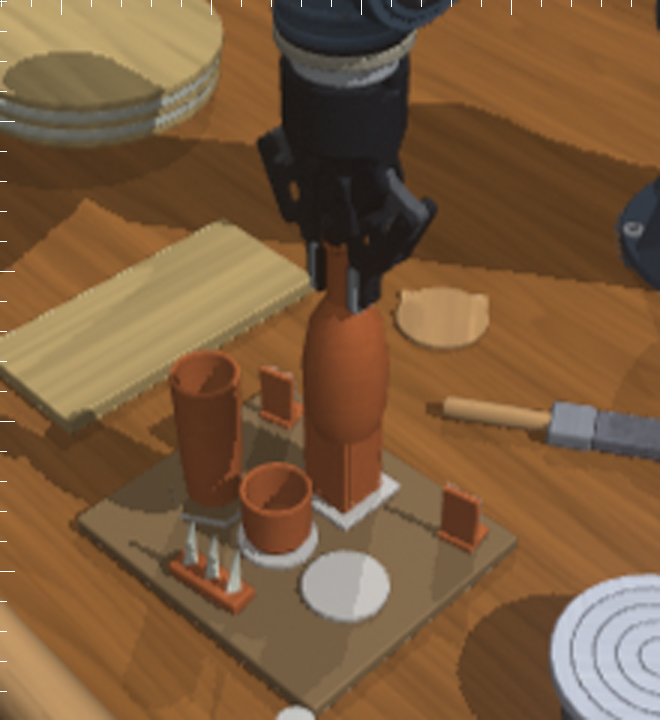

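The bottle hangs upright from the neck and its cookie is bare. Next I'll carry it across to the board.

```bash
python3 -m handwheel '[[0,0.004,0,0.1,-1,0,0],[0,0.004,0,0.3,-3,0,0],[0,0.004,0,0.5,-5.8,0,0],[0,0.004,0,0.8,-8.8,0,0],[0,0.004,0,1,-11.8,0,0],[0,0.004,0,1.2,-14.8,0,0],[0,0.004,0,1.4,-17.8,0,0],[0,0.004,0,1.6,-20.8,0,0]]';python3 -m handwheel '[[0,0,0,0.2,-3,0,0],[0,0,0,0.4,-6,0,0],[0,0,0,0.6,-9,0,0],[0,0,0,0.8,-12,0,0],[0,0,0,0.9,-14.5,0,0],[0,0,0,1,-16,0,0],[0,0,0,1,-16.5,0,0],[0,0,0,1,-16.5,0,0]]'; python3 -c "
from h import *
go(.616,-.300,.16,93.8)"
```

```text
clock: 4.85
eef_pos: [0.6186, -0.1334, 0.3217]
tool_rot: [[-0.998, -0.065, 0.002], [-0.065, 0.998, 0.0], [-0.002, -0.0, -1.0]]
contact_force: [0.3, -0.5, -3.4]
grip_width: 0.0263
clock: 5.52
eef_pos: [0.6189, -0.2994, 0.3206]
tool_rot: [[-0.998, -0.064, 0.001], [-0.064, 0.998, 0.001], [-0.001, 0.001, -1.0]]
contact_force: [0.0, 0.2, -3.8]
grip_width: 0.0267
t5.52 [ 0.6189 -0.2994  0.3206] F [ 0.   0.2 -3.8] w0.0267 -> rv [ 0.001  0.001 -0.002] cm [ 0.32 -0.05 16.06]
```

```bash
python3 -m handwheel '[[0,0,0,0.2,0,1.2,0],[0,0,0,0.3,0,3.6,0],[0,0,0,0.3,0,6.6,0],[0,0,0,0.3,0,9.6,0],[0,0,0,0.3,0,12.6,0],[0,0,0,0.3,0,15,0],[0,0,0,0.3,0,16.5,0],[0,0,0,0.3,0,17.1,0]]';python3 -m handwheel '[[0,0,0,0,0,0,0],[0,0,0,0,0,0,0],[0,0,0,0,0,0,0]]'; python3 -c "
from h import *
go(.616,-.300,.1415,93.8)"
```

```text
clock: 6.18
eef_pos: [0.6152, -0.2972, 0.1466]
tool_rot: [[-0.998, -0.065, -0.003], [-0.065, 0.998, 0.004], [0.003, 0.004, -1.0]]
contact_force: [-0.5, 0.6, -4.1]
grip_width: 0.0266
clock: 6.43
eef_pos: [0.6159, -0.2969, 0.148]
tool_rot: [[-0.998, -0.066, -0.001], [-0.066, 0.998, 0.003], [0.001, 0.003, -1.0]]
contact_force: [-0.0, -0.1, -3.9]
grip_width: 0.0264
t6.43 [ 0.6159 -0.2969  0.148 ] F [-0.  -0.1 -3.9] w0.0264 -> rv [ 0.003 -0.001 -0.   ] cm [ 0.01 -0.32  0.65]
```

```bash
python3 -m handwheel '[[0.003,0,0,0,-0.2,0.15,0],[0.003,0,0,0,-0.2,0.3,0],[0.003,0,0,0,-0.2,0.4,0],[0.003,0,0,0,-0.2,0.5,0],[0.003,0,0,0,-0.2,0.55,0],[0.003,0,0,0,-0.2,0.55,0],[0.003,0,0,0,-0.2,0.55,0]]'; python3 -c "
from h import *
go(.616,-.300,.1415,93.8)"
```

```text
clock: 7.02
eef_pos: [0.616, -0.2989, 0.1425]
tool_rot: [[-0.998, -0.066, -0.001], [-0.066, 0.998, -0.0], [0.001, -0.0, -1.0]]
contact_force: [0.7, 0.4, -3.6]
grip_width: 0.0261
t7.02 [ 0.616  -0.2989  0.1425] F [ 0.7  0.4 -3.6] w0.0261 -> rv [-0.    -0.001 -0.   ] cm [ 0.   -0.11  0.1 ]
```

```bash
python3 -m handwheel '[[0,0,0,0,0,0.05,0],[0,0,0,0,0,0.1,0],[0,0,0,0,0,0.14,0],[0,0,0,0,0,0.14,0],[0,0,0,0,0,0.14,0]]'; python3 -c "
from h import *
go(.616,-.300,.1415,93.8)"
```

```text
clock: 7.43
eef_pos: [0.6163, -0.2991, 0.1417]
tool_rot: [[-0.998, -0.066, -0.0], [-0.066, 0.998, -0.001], [0.0, -0.001, -1.0]]
contact_force: [-0.4, -0.3, 2.6]
grip_width: 0.0265
t7.43 [ 0.6163 -0.2991  0.1417] F [-0.4 -0.3  2.6] w0.0265 -> rv [-0.001 -0.    -0.   ] cm [ 0.03 -0.09  0.02]
```

```bash
python3 -m handwheel '[[0,0,0,0,0,-0.05,0.4],[0,0,0,0,0,-0.05,0.7],[0,0,0,0,0,-0.05,1],[0,0,0,0,0,-0.1,1],[0,0,0,0,0,-2,1],[0,0,0,0,0,-5,1],[0,0,0,0,0,-8.5,1],[0,0,0,0,0,-12,1]]'; python3 -c "
from h import *
go(.6306,-.0726,.27,93.8)
crop('top',225,110,465,310,'f1.png',3)
crop('scene',140,60,400,300,'f2.png',3)"
```

```text
clock: 8.1
eef_pos: [0.6159, -0.2988, 0.2627]
tool_rot: [[-0.998, -0.066, -0.001], [-0.066, 0.998, -0.0], [0.001, -0.0, -1.0]]
contact_force: [0.5, 0.2, 0.3]
grip_width: 0.0853
t8.10 [ 0.6159 -0.2988  0.2627] F [0.5 0.2 0.3] w0.0853 -> rv [-0.    -0.001 -0.   ] cm [-2.96 22.47 -0.74]
```

View pics/f2.png

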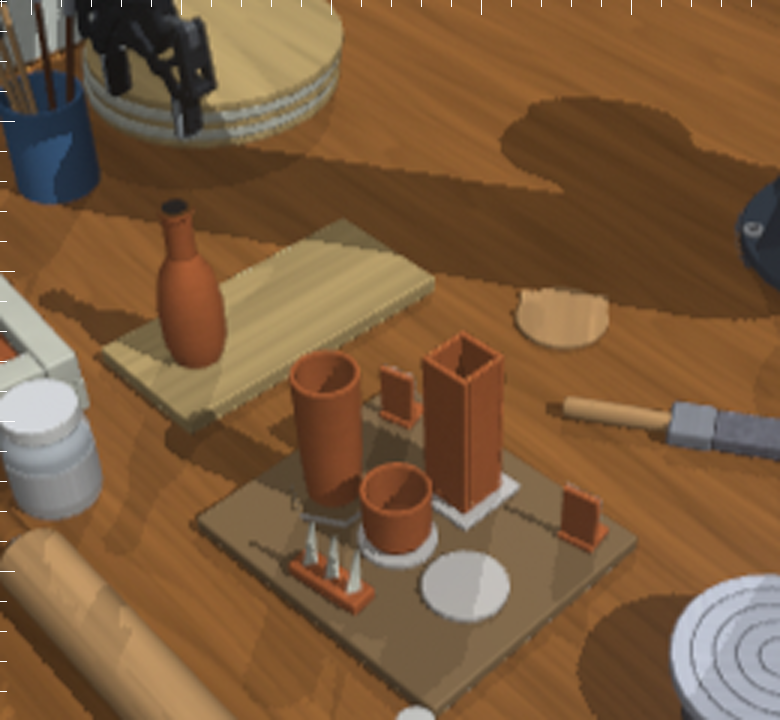

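View pics/f1.png

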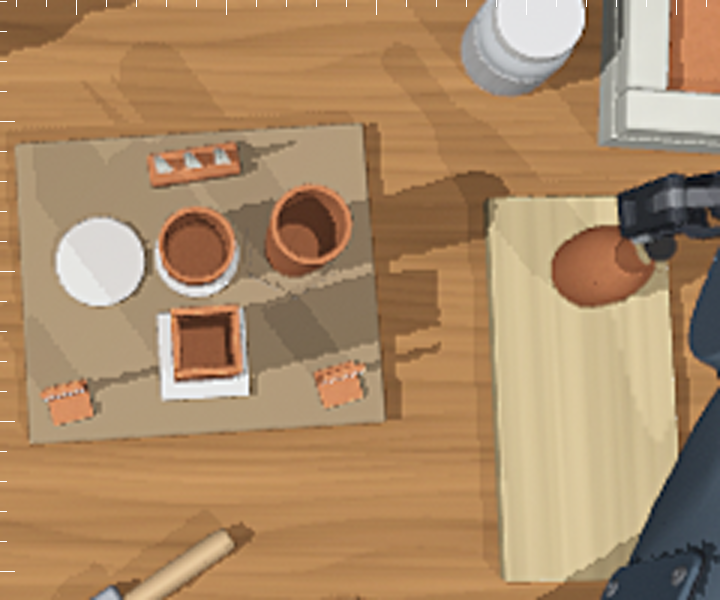

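```bash
python3 -m handwheel '[[0,0,0,-0.4,3,-0.3,1],[0,0,0,-0.8,6.5,-0.7,1],[0,0,0,-1.3,10,-0.7,1],[0,0,0,-1.8,13.5,-0.7,1],[0,0,0,-2.3,17,-0.7,1],[0,0,0,-2.7,20.5,-0.7,1],[0,0,0,-3,22.3,-0.7,1],[0,0,0,-3,22.5,-0.7,1]]';python3 -m handwheel '[[0,0,0,0,0,0,1],[0,0,0,0,0,0,1]]'; python3 -c "
from h import *
go(.6306,-.0726,.117,93.8)"
```

```text
clock: 8.87
eef_pos: [0.6331, -0.0699, 0.274]
tool_rot: [[-0.998, -0.069, 0.008], [-0.07, 0.998, -0.005], [-0.008, -0.006, -1.0]]
contact_force: [-0.1, 0.6, -0.1]
grip_width: 0.0856
clock: 9.03
eef_pos: [0.6331, -0.0702, 0.2738]
tool_rot: [[-0.998, -0.07, 0.008], [-0.07, 0.998, -0.005], [-0.008, -0.006, -1.0]]
contact_force: [0.0, -0.4, 0.2]
grip_width: 0.0853
t9.03 [ 0.6331 -0.0702  0.2738] F [ 0.  -0.4  0.2] w0.0853 -> rv [-0.006  0.008  0.004] cm [ 0.38 -0.14 15.67]
```

```bash
python3 -m handwheel '[[-0.006,0.008,0.004,0.3,-0.1,1,1],[-0.006,0.008,0.004,0.4,-0.15,3.5,1],[-0.006,0.008,0.004,0.4,-0.15,6,1],[-0.006,0.008,0.004,0.4,-0.15,8.5,1],[-0.006,0.008,0.004,0.4,-0.15,10,1],[-0.006,0.008,0.004,0.4,-0.15,11,1],[-0.006,0.008,0.004,0.4,-0.15,11,1]]'; python3 -c "
from h import *
go(.6306,-.0726,.117,93.8)
crop('scene',180,130,320,260,'g1.png',5)"
```

```text
clock: 9.62
eef_pos: [0.6288, -0.0734, 0.161]
tool_rot: [[-0.998, -0.064, -0.004], [-0.064, 0.998, 0.001], [0.004, 0.001, -1.0]]
contact_force: [-0.1, 0.0, 0.4]
grip_width: 0.0853
t9.62 [ 0.6288 -0.0734  0.161 ] F [-0.1  0.   0.4] w0.0853 -> rv [ 0.001 -0.004 -0.002] cm [-0.2   0.06  4.4 ]
```

View pics/g1.png

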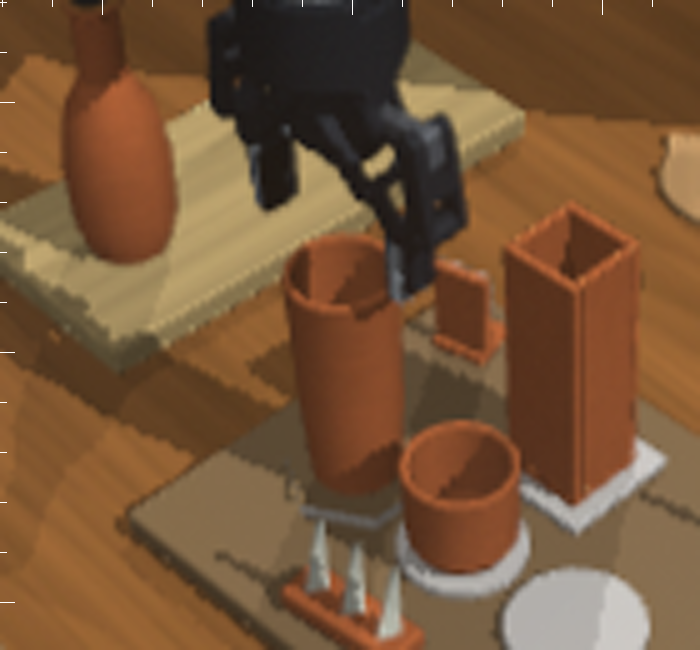

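```bash
python3 -m handwheel '[[0,-0.004,-0.002,-0.2,0.05,1,1],[0,-0.004,-0.002,-0.2,0.05,2.2,1],[0,-0.004,-0.002,-0.2,0.05,3.4,1],[0,-0.004,-0.002,-0.2,0.05,4.2,1],[0,-0.004,-0.002,-0.2,0.05,4.4,1],[0,-0.004,-0.002,-0.2,0.05,4.4,1],[0,-0.004,-0.002,-0.2,0.05,4.4,1]]'; python3 -c "
from h import *
go(.6306,-.0726,.117,93.8)"
```

```text
clock: 10.25
eef_pos: [0.6316, -0.0726, 0.119]
tool_rot: [[-0.998, -0.067, 0.002], [-0.067, 0.998, 0.001], [-0.002, 0.001, -1.0]]
contact_force: [0.1, -0.5, 0.3]
grip_width: 0.0853
t10.25 [ 0.6316 -0.0726  0.119 ] F [ 0.1 -0.5  0.3] w0.0853 -> rv [0.001 0.002 0.   ] cm [0.1  0.01 0.2 ]
```

```bash
python3 -m handwheel '[[0,0,0,0,0,0.2,0.7],[0,0,0,0,0,0.2,0.5],[0,0,0,0,0,0.2,0.5],[0,0,0,0,0,0.2,0.5],[0,0,0,0,0,0.2,0.4],[0,0,0,0,0,0.2,0.4],[0,0,0,0,0,0.2,0.4]]' 30; python3 -c "
from h import *
go(.6306,-.0726,.117,93.8)"
```

```text
clock: 10.83
eef_pos: [0.632, -0.0728, 0.1176]
tool_rot: [[-0.998, -0.067, 0.003], [-0.067, 0.998, 0.001], [-0.003, 0.0, -1.0]]
contact_force: [0.3, -1.1, 6.0]
grip_width: 0.0556
t10.83 [ 0.632  -0.0728  0.1176] F [ 0.3 -1.1  6. ] w0.0556 -> rv [0.    0.003 0.   ] cm [0.14 0.03 0.06]
```

```bash
python3 -m handwheel '[[0,0,0,0,0,-0.3,0.4],[0,0,0,0,0,-1.5,0.4],[0,0,0,0,0,-3.5,0.4],[0,0,0,0,0,-6,0.4],[0,0,0,0,0,-8,0.4],[0,0,0,0,0,-9.5,0.4],[0,0,0,0,0,-10,0.4],[0,0,0,0,0,-10,0.4]]'; python3 -c "
from h import *
go(.526,-.3027,.22,93.8)
crop('scene',140,60,400,300,'g2.png',3)"
```

```text
clock: 11.5
eef_pos: [0.632, -0.0728, 0.219]
tool_rot: [[-0.998, -0.067, 0.005], [-0.067, 0.998, 0.0], [-0.005, 0.0, -1.0]]
contact_force: [-1.1, -0.1, -2.4]
grip_width: 0.0555
t11.50 [ 0.632  -0.0728  0.219 ] F [-1.1 -0.1 -2.4] w0.0555 -> rv [0.    0.005 0.   ] cm [ 12.11 -22.23  -0.16]
```

View pics/g2.png

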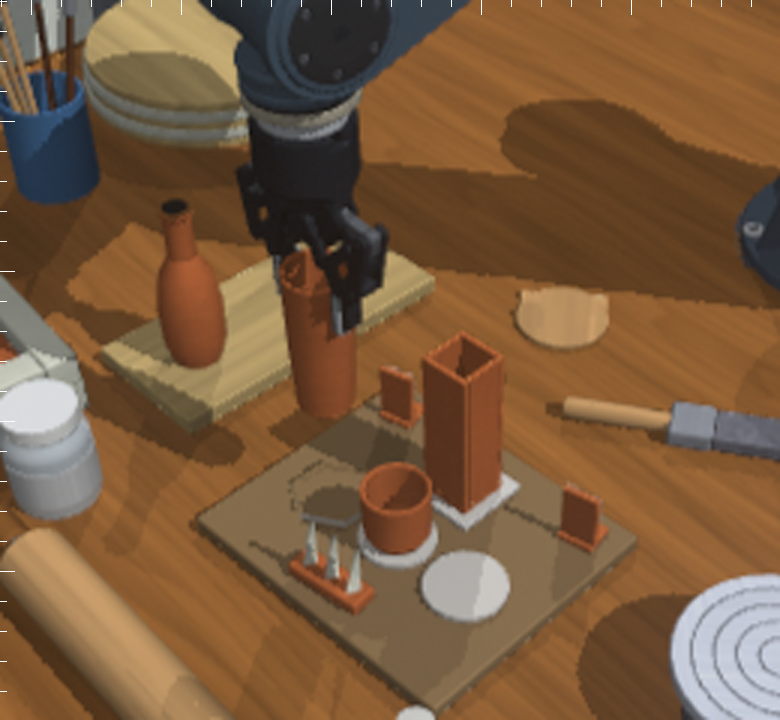

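The tumbler is lifted and upright, and its hexagonal cookie lies in shadow. I'll move it to the middle of the board.

```bash
python3 -m handwheel '[[0,0.005,0,0.6,-1,-0.1,0.4],[0,0.005,0,1.7,-3.2,-0.1,0.4],[0,0.005,0,3.1,-5.8,-0.1,0.4],[0,0.005,0,4.6,-8.4,-0.1,0.4],[0,0.005,0,6,-11,-0.1,0.4],[0,0.005,0,7.4,-13.6,-0.1,0.4],[0,0.005,0,8.8,-16.2,-0.1,0.4],[0,0.005,0,10.2,-18.8,-0.1,0.4]]';python3 -m handwheel '[[0,0,0,1,-1.8,0,0.4],[0,0,0,1.6,-3,0,0.4],[0,0,0,1.8,-3.4,0,0.4],[0,0,0,1.8,-3.4,0,0.4],[0,0,0,1.8,-3.4,0,0.4]]'; python3 -c "
from h import *
go(.526,-.3027,.1136,93.8)"
```

```text
clock: 12.22
eef_pos: [0.5405, -0.2686, 0.2169]
tool_rot: [[-0.998, -0.067, -0.004], [-0.067, 0.998, 0.002], [0.004, 0.002, -1.0]]
contact_force: [1.5, -1.1, -2.0]
grip_width: 0.0554
clock: 12.63
eef_pos: [0.5251, -0.303, 0.2166]
tool_rot: [[-0.998, -0.067, -0.004], [-0.067, 0.998, 0.002], [0.004, 0.002, -1.0]]
contact_force: [-0.2, 0.3, -2.1]
grip_width: 0.0557
t12.63 [ 0.5251 -0.303   0.2166] F [-0.2  0.3 -2.1] w0.0557 -> rv [ 0.002 -0.004  0.   ] cm [-0.14 -0.   10.29]
```

```bash
python3 -m handwheel '[[0.002,-0.004,0,-0.1,0,1,0.4],[0.002,-0.004,0,-0.1,0,3,0.4],[0.002,-0.004,0,-0.1,0,5.2,0.4],[0.002,-0.004,0,-0.1,0,7.4,0.4],[0.002,-0.004,0,-0.1,0,8.9,0.4],[0.002,-0.004,0,-0.1,0,9.4,0.4],[0.002,-0.004,0,-0.1,0,9.4,0.4],[0.002,-0.004,0,-0.1,0,9.4,0.4]]'; python3 -c "
from h import *
go(.526,-.3027,.1136,93.8)"
```

```text
clock: 13.3
eef_pos: [0.5262, -0.3023, 0.1229]
tool_rot: [[-0.998, -0.068, 0.0], [-0.068, 0.998, 0.0], [-0.0, 0.0, -1.0]]
contact_force: [1.2, -1.4, -1.9]
grip_width: 0.0557
t13.30 [ 0.5262 -0.3023  0.1229] F [ 1.2 -1.4 -1.9] w0.0557 -> rv [0.    0.    0.001] cm [ 0.02 -0.04  0.93]
```

```bash
python3 -m handwheel '[[0,0,0,0,0,0.2,0.4],[0,0,0,0,0,0.45,0.4],[0,0,0,0,0,0.65,0.4],[0,0,0,0,0,0.75,0.4],[0,0,0,0,0,0.85,0.4],[0,0,0,0,0,0.92,0.4],[0,0,0,0,0,0.95,0.4],[0,0,0,0,0,0.95,0.4]]'; python3 -c "
from h import *
go(.526,-.3027,.1136,93.8)"
```

```text
clock: 13.97
eef_pos: [0.5263, -0.3024, 0.1136]
tool_rot: [[-0.998, -0.068, 0.0], [-0.068, 0.998, 0.0], [-0.0, 0.0, -1.0]]
contact_force: [0.8, -0.3, -0.6]
grip_width: 0.0558
t13.97 [ 0.5263 -0.3024  0.1136] F [ 0.8 -0.3 -0.6] w0.0558 -> rv [0.    0.    0.001] cm [ 0.03 -0.03  0.  ]
```

```bash
python3 -m handwheel '[[0,0,0,0,0,0.08,0.4],[0,0,0,0,0,0.1,0.4],[0,0,0,0,0,0.1,0.4]]'; python3 -m handwheel '[[0,0,0,0,0,0,0.7],[0,0,0,0,0,0,1],[0,0,0,0,0,0,1],[0,0,0,0,0,-0.2,1],[0,0,0,0,0,-2,1],[0,0,0,0,0,-5,1],[0,0,0,0,0,-8.5,1],[0,0,0,0,0,-12,1]]'; python3 -c "
from h import *
go(.5493,-.0021,.26,93.5)
crop('scene',140,60,400,300,'g3.png',3)
crop('top',225,110,465,310,'g4.png',3)"
```

```text
clock: 14.22
eef_pos: [0.5266, -0.3025, 0.1135]
tool_rot: [[-0.998, -0.067, 0.001], [-0.067, 0.998, -0.0], [-0.001, -0.0, -1.0]]
contact_force: [-1.9, 1.9, 7.1]
grip_width: 0.0554
clock: 14.88
eef_pos: [0.5261, -0.3023, 0.2347]
tool_rot: [[-0.998, -0.067, 0.001], [-0.067, 0.998, 0.0], [-0.001, 0.0, -1.0]]
contact_force: [-0.3, -0.4, -0.8]
grip_width: 0.085
t14.88 [ 0.5261 -0.3023  0.2347] F [-0.3 -0.4 -0.8] w0.0850 -> rv [0.    0.001 0.006] cm [-4.34 29.79 -2.52]
```

View pics/g3.png

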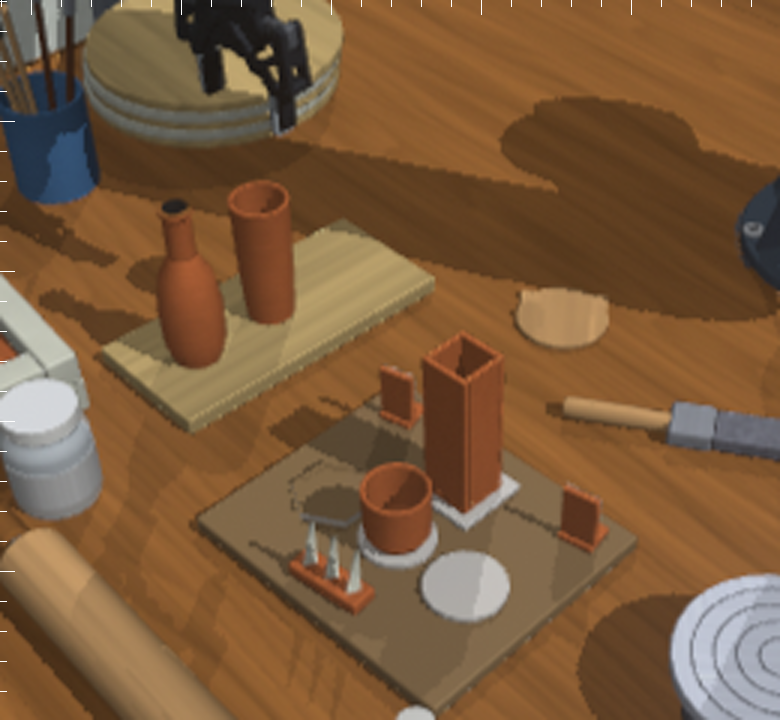

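View pics/g4.png

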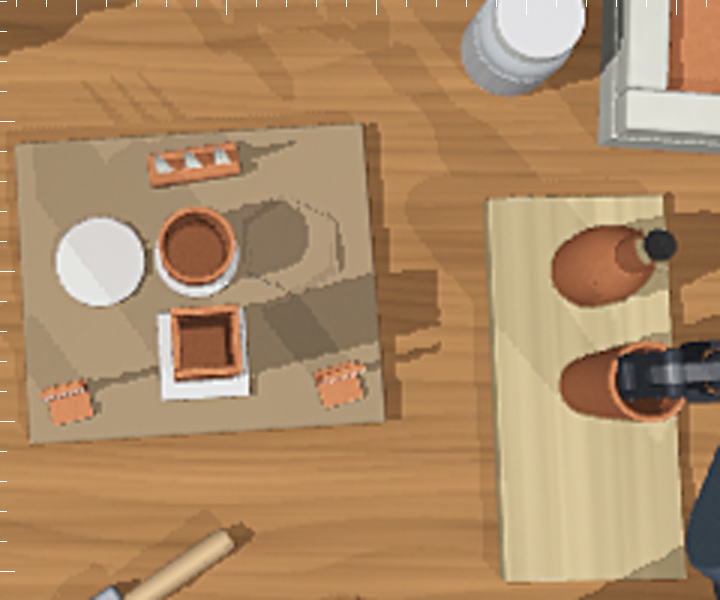

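```bash
python3 -m handwheel '[[0,0,0.006,-0.4,3,-1,1],[0,0,0.006,-1,6.5,-2,1],[0,0,0.006,-1.5,10,-2.5,1],[0,0,0.006,-2,14,-2.5,1],[0,0,0.006,-2.6,18,-2.5,1],[0,0,0.006,-3.2,22,-2.5,1],[0,0,0.006,-3.8,26,-2.5,1],[0,0,0.006,-4.3,29,-2.5,1]]';python3 -m handwheel '[[0,0,0,0,0.5,0,1],[0,0,0,0,0.5,0,1],[0,0,0,0,0.5,0,1]]'; python3 -c "
from h import *
go(.5493,-.0021,.2,93.5)
crop('top',225,110,465,310,'g5.png',3)"
```

```text
clock: 15.65
eef_pos: [0.5511, -0.0086, 0.2627]
tool_rot: [[-0.998, -0.062, 0.009], [-0.062, 0.998, -0.005], [-0.009, -0.006, -1.0]]
contact_force: [-0.8, -0.3, 0.0]
grip_width: 0.0856
clock: 15.9
eef_pos: [0.5506, -0.0039, 0.2624]
tool_rot: [[-0.998, -0.063, 0.008], [-0.063, 0.998, -0.006], [-0.008, -0.006, -1.0]]
contact_force: [0.6, -0.4, -0.1]
grip_width: 0.0856
t15.90 [ 0.5506 -0.0039  0.2624] F [ 0.6 -0.4 -0.1] w0.0856 -> rv [-0.006  0.008  0.002] cm [0.17 0.22 6.24]
```

```bash
python3 -m handwheel '[[-0.006,0.008,0.002,0.2,0.2,1,1],[-0.006,0.008,0.002,0.2,0.2,3,1],[-0.006,0.008,0.002,0.2,0.2,5.2,1],[-0.006,0.008,0.002,0.2,0.2,6.2,1],[-0.006,0.008,0.002,0.2,0.2,6.2,1],[-0.006,0.008,0.002,0.2,0.2,6.2,1]]'; python3 -c "
from h import *
go(.5493,-.0021,.135,93.5)"
```

```text
clock: 16.45
eef_pos: [0.5491, -0.0036, 0.2003]
tool_rot: [[-0.998, -0.059, -0.001], [-0.059, 0.998, -0.0], [0.001, 0.0, -1.0]]
contact_force: [0.0, -0.7, 1.1]
grip_width: 0.0855
t16.45 [ 0.5491 -0.0036  0.2003] F [ 0.  -0.7  1.1] w0.0855 -> rv [ 0.    -0.001 -0.002] cm [-0.04  0.15  6.53]
```

```bash
python3 -m handwheel '[[0,-0.001,-0.002,0,0.1,1,1],[0,-0.001,-0.002,0,0.15,2.5,1],[0,-0.001,-0.002,0,0.15,4.2,1],[0,-0.001,-0.002,0,0.15,5.7,1],[0,-0.001,-0.002,0,0.15,6.5,1],[0,-0.001,-0.002,0,0.15,6.5,1],[0,-0.001,-0.002,0,0.15,6.5,1]]';python3 -m handwheel '[[0,0,0,0,0,0,0.7],[0,0,0,0,0,0,0.5],[0,0,0,0,0,0,0.4],[0,0,0,0,0,0,0.4],[0,0,0,0,0,0,0.3],[0,0,0,0,0,0,0.3],[0,0,0,0,0,0,0.3]]' 35; python3 -c "
from h import *
go(.5493,-.0021,.135,93.5)"
```

```text
clock: 17.03
eef_pos: [0.5492, -0.0022, 0.1358]
tool_rot: [[-0.998, -0.061, 0.001], [-0.061, 0.998, 0.0], [-0.001, -0.0, -1.0]]
contact_force: [0.2, -0.4, 0.7]
grip_width: 0.0851
clock: 17.62
eef_pos: [0.5496, -0.0021, 0.1366]
tool_rot: [[-0.998, -0.061, 0.002], [-0.061, 0.998, -0.0], [-0.002, -0.0, -1.0]]
contact_force: [-1.5, -0.3, 6.1]
grip_width: 0.0454
t17.62 [ 0.5496 -0.0021  0.1366] F [-1.5 -0.3  6.1] w0.0454 -> rv [-0.     0.002  0.   ] cm [0.03 0.   0.16]
```

```bash
python3 -m handwheel '[[0,0,0,0,0,-0.3,0.3],[0,0,0,0,0,-1.5,0.3],[0,0,0,0,0,-3.5,0.3],[0,0,0,0,0,-6,0.3],[0,0,0,0,0,-8,0.3],[0,0,0,0,0,-9,0.3],[0,0,0,0,0,-9,0.3],[0,0,0,0,0,-9,0.3]]'; python3 -c "
from h import *
go(.436,-.305,.22,93.5)
crop('scene',140,60,400,300,'i1.png',3)"
```

```text
clock: 18.28
eef_pos: [0.5491, -0.0021, 0.2259]
tool_rot: [[-0.998, -0.061, 0.001], [-0.061, 0.998, 0.0], [-0.001, -0.0, -1.0]]
contact_force: [-0.6, 0.7, -5.2]
grip_width: 0.046
t18.28 [ 0.5491 -0.0021  0.2259] F [-0.6  0.7 -5.2] w0.0460 -> rv [-0.     0.001 -0.   ] cm [ 13.13 -29.54   0.57]
```

View pics/i1.png

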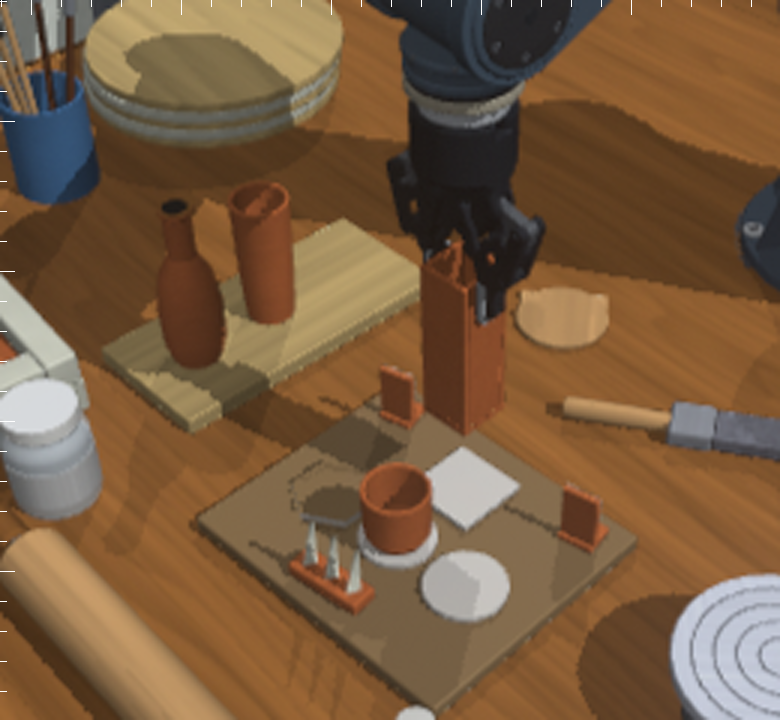

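```bash
python3 -m handwheel '[[0,0,0,0.5,-1,0.5,0.3],[0,0,0,1.4,-3,0.5,0.3],[0,0,0,2.6,-5.8,0.5,0.3],[0,0,0,3.8,-8.6,0.5,0.3],[0,0,0,5,-11.4,0.5,0.3],[0,0,0,6.3,-14.2,0.5,0.3],[0,0,0,7.6,-17,0.5,0.3],[0,0,0,8.8,-19.8,0.5,0.3]]';python3 -m handwheel '[[0,0,0,1.3,-2.8,0,0.3],[0,0,0,2.6,-5.6,0,0.3],[0,0,0,3.6,-7.8,0,0.3],[0,0,0,4.2,-9.2,0,0.3],[0,0,0,4.4,-9.7,0,0.3],[0,0,0,4.4,-9.7,0,0.3],[0,0,0,4.4,-9.7,0,0.3]]'; python3 -c "
from h import *
go(.436,-.305,.1326,93.5)"
```

```text
clock: 19.0
eef_pos: [0.4712, -0.2064, 0.2186]
tool_rot: [[-0.998, -0.061, -0.002], [-0.061, 0.998, 0.001], [0.002, 0.001, -1.0]]
contact_force: [0.9, -0.0, -3.5]
grip_width: 0.0457
clock: 19.58
eef_pos: [0.4328, -0.3054, 0.2176]
tool_rot: [[-0.998, -0.06, -0.004], [-0.061, 0.998, 0.003], [0.003, 0.003, -1.0]]
contact_force: [0.5, -0.5, -4.6]
grip_width: 0.0456
t19.58 [ 0.4328 -0.3054  0.2176] F [ 0.5 -0.5 -4.6] w0.0456 -> rv [ 0.003 -0.003 -0.001] cm [-0.36 -0.    8.5 ]
```

```bash
python3 -m handwheel '[[0.003,-0.003,0,-0.2,0,1,0.3],[0.003,-0.003,0,-0.3,0,3,0.3],[0.003,-0.003,0,-0.3,0,5,0.3],[0.003,-0.003,0,-0.3,0,6.7,0.3],[0.003,-0.003,0,-0.3,0,7.6,0.3],[0.003,-0.003,0,-0.3,0,7.7,0.3],[0.003,-0.003,0,-0.3,0,7.7,0.3],[0.003,-0.003,0,-0.3,0,7.7,0.3]]'; python3 -c "
from h import *
go(.436,-.305,.1326,93.5)"
```

```text
clock: 20.25
eef_pos: [0.4361, -0.3051, 0.1415]
tool_rot: [[-0.998, -0.061, 0.001], [-0.061, 0.998, -0.001], [-0.001, -0.001, -1.0]]
contact_force: [0.5, -0.7, -3.5]
grip_width: 0.0456
t20.25 [ 0.4361 -0.3051  0.1415] F [ 0.5 -0.7 -3.5] w0.0456 -> rv [-0.001  0.001 -0.   ] cm [0.01 0.01 0.89]
```

```bash
python3 -m handwheel '[[0,0,0,0,0,0.2,0.3],[0,0,0,0,0,0.4,0.3],[0,0,0,0,0,0.6,0.3],[0,0,0,0,0,0.75,0.3],[0,0,0,0,0,0.85,0.3],[0,0,0,0,0,0.9,0.3],[0,0,0,0,0,0.92,0.3],[0,0,0,0,0,0.92,0.3]]'; python3 -c "
from h import *
go(.436,-.305,.1326,93.5)"
```

```text
clock: 20.92
eef_pos: [0.4361, -0.3051, 0.1326]
tool_rot: [[-0.998, -0.061, 0.001], [-0.061, 0.998, -0.001], [-0.001, -0.001, -1.0]]
contact_force: [-1.2, 1.7, 1.7]
grip_width: 0.0452
t20.92 [ 0.4361 -0.3051  0.1326] F [-1.2  1.7  1.7] w0.0452 -> rv [-0.001  0.001 -0.   ] cm [ 0.01  0.01 -0.  ]
```

```bash
python3 -m handwheel '[[0,0,0,0,0,0,0.6],[0,0,0,0,0,0,1],[0,0,0,0,0,0,1],[0,0,0,0,0,-0.2,1],[0,0,0,0,0,-2,1],[0,0,0,0,0,-5,1],[0,0,0,0,0,-8,1],[0,0,0,0,0,-10,1]]'; python3 -c "
from h import *
go(.6268,.0035,.2,93.8)
im=cams.capture('top')[:,:,::-1]; cv2.imwrite('pics/top1.png',im)
crop('top',225,145,365,262,'i2.png',5,im)
crop('top',375,150,475,320,'i3.png',3,im)
g=cv2.cvtColor(np.ascontiguousarray(im),cv2.COLOR_BGR2GRAY); e=cv2.createCLAHE(6,(8,8)).apply(g)
crop('top',290,160,365,230,'i4.png',8,cv2.cvtColor(e,cv2.COLOR_GRAY2BGR))"
```

```text
clock: 21.58
eef_pos: [0.4364, -0.3054, 0.2354]
tool_rot: [[-0.998, -0.061, 0.003], [-0.061, 0.998, -0.003], [-0.003, -0.003, -1.0]]
contact_force: [0.0, 0.3, 0.5]
grip_width: 0.0853
t21.58 [ 0.4364 -0.3054  0.2354] F [0.  0.3 0.5] w0.0853 -> rv [-0.003  0.003 -0.005] cm [-20.87  29.68   3.51]
```

View pics/i2.png

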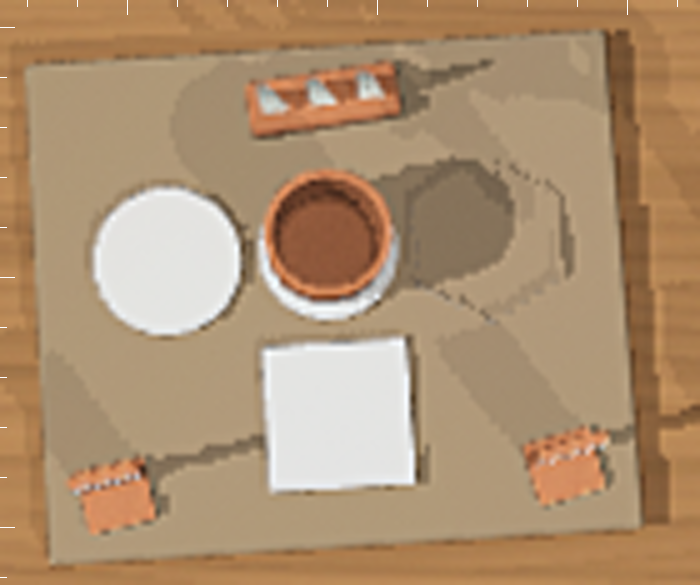

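View pics/i3.png

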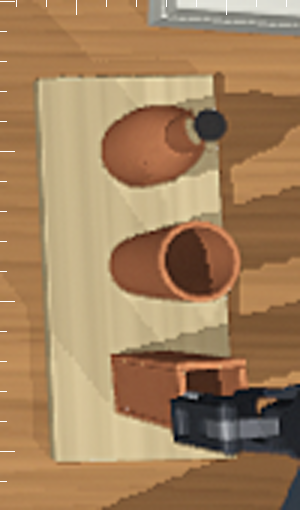

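View pics/i4.png

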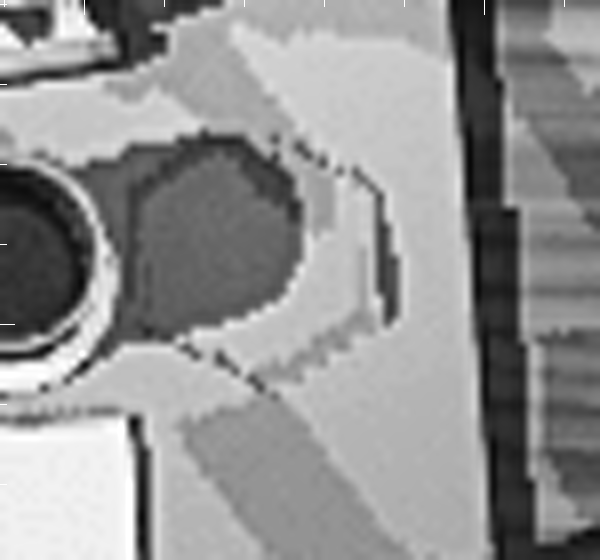

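```bash
python3 - <<'E'
from h import *
im=cv2.imread("pics/top1.png"); m=(im.min(2)>195).astype(np.uint8)
n,l,s,c=cv2.connectedComponentsWithStats(m)
for i in range(1,n):
    if s[i][4]>300 and 220<c[i][0]<365 and c[i][1]>150: print(s[i],c[i],ray("top",*c[i],.022).round(4), cv2.minAreaRect(np.argwhere(l==i)[:,::-1].astype(np.float32)))
h=((258+.5)/8-.5+290,(262+.5)/8-.5+160); H=ray("top",*h,.022);print("hex",H.round(4))
m2=((im.min(2)>195)&(np.hypot(*(np.indices(im.shape[:2])-np.array([235,151])[:,None,None]))<45)).astype(np.uint8)
ii=np.argwhere(cv2.morphologyEx(m2,cv2.MORPH_CLOSE,np.ones((5,5))));print("wheel",ray("top",*ii.mean(0)[::-1],.07).round(4),len(ii),np.ptp(ii,axis=0))
y=np.radians(3.8)
def hexa(x,yy,z,th):return [proj("top",[x+.068/3**.5*np.cos(th+k*np.pi/3),yy+.068/3**.5*np.sin(th+k*np.pi/3),z]) for k in range(6)]
crop("top",290,160,365,230,"j1.png",8,im,[hexa(H[0],H[1],.022,y)])
E
```

```text
[244 183  29  29 664] [258.01355422 196.8810241 ] [0.6204 0.0792 0.022 ] ((258.0, 197.0), (28.0, 28.0), 90.0)
[278 213  30  30 819] [292.33211233 227.77289377] [ 0.5483 -0.0021  0.022 ] ((292.2957458496094, 227.7315216064453), (28.569255828857422, 28.569255828857422), 86.42366790771484)
hex [ 0.6325 -0.0712  0.022 ]
wheel [0.5264 0.3127 0.07  ] 3967 [70 70]
```

View pics/j1.png

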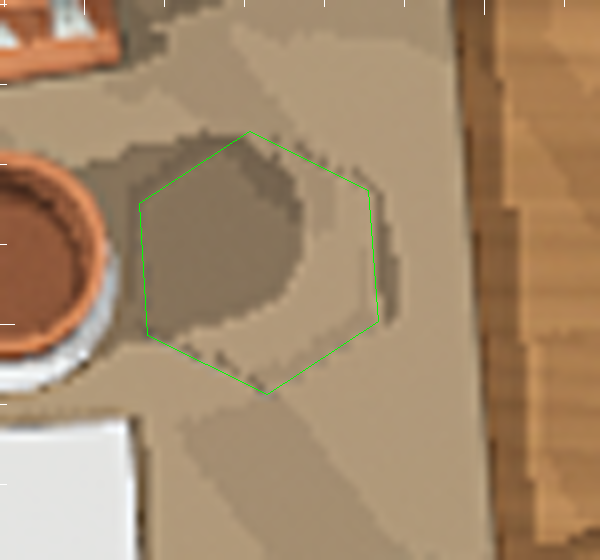

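Bottle and vase cookie centres are (0.6204, 0.0792) and (0.5483, -0.0021). The hexagon is at about (0.632, -0.072) and the wheel at (0.5265, 0.3127). Next is the cup.

```bash
python3 -m handwheel '[[-0.003,0.003,-0.005,-1.5,2.2,0,1],[-0.003,0.003,-0.005,-4,5.6,0,1],[-0.003,0.003,-0.005,-6.4,9,0,1],[-0.003,0.003,-0.005,-8.8,12.4,0,1],[-0.003,0.003,-0.005,-11.2,15.8,0,1],[-0.003,0.003,-0.005,-13.6,19.2,0,1],[-0.003,0.003,-0.005,-16,22.6,0,1],[-0.003,0.003,-0.005,-18.4,26,0,1]]';python3 -m handwheel '[[0,0,0,-1,1.5,0,1],[0,0,0,-1.6,2.2,0,1],[0,0,0,-1.6,2.2,0,1],[0,0,0,-1.6,2.2,0,1]]'; python3 -c "
from h import *
go(.6266,.0035,.12,93.8)"
```

```text
clock: 22.3
eef_pos: [0.6059, -0.0336, 0.238]
tool_rot: [[-0.998, -0.066, 0.003], [-0.066, 0.998, -0.003], [-0.003, -0.003, -1.0]]
contact_force: [-0.7, -0.2, -0.0]
grip_width: 0.0854
clock: 22.63
eef_pos: [0.6201, -0.0112, 0.2377]
tool_rot: [[-0.998, -0.066, 0.003], [-0.066, 0.998, -0.003], [-0.003, -0.004, -1.0]]
contact_force: [-0.3, 0.0, -0.8]
grip_width: 0.0859
t22.63 [ 0.6201 -0.0112  0.2377] F [-0.3  0.  -0.8] w0.0859 -> rv [-0.004  0.003  0.   ] cm [-0.71  1.47 11.77]
```

```bash
python3 -m handwheel '[[-0.004,0.003,0,-0.4,0.8,1,1],[-0.004,0.003,0,-0.7,1.5,3.5,1],[-0.004,0.003,0,-0.7,1.5,6,1],[-0.004,0.003,0,-0.7,1.5,8.5,1],[-0.004,0.003,0,-0.7,1.5,10.8,1],[-0.004,0.003,0,-0.7,1.5,11.7,1],[-0.004,0.003,0,-0.7,1.5,11.7,1],[-0.004,0.003,0,-0.7,1.5,11.7,1]]'; python3 -c "
from h import *
go(.6266,.0035,.042,93.8)
crop('scene',180,130,340,290,'j2.png',4)"
```

```text
clock: 23.3
eef_pos: [0.6266, 0.0033, 0.1211]
tool_rot: [[-0.998, -0.065, -0.0], [-0.065, 0.998, 0.0], [0.0, 0.0, -1.0]]
contact_force: [0.0, -0.3, 0.4]
grip_width: 0.0852
t23.30 [0.6266 0.0033 0.1211] F [ 0.  -0.3  0.4] w0.0852 -> rv [ 0.    -0.    -0.001] cm [-0.    0.02  7.91]
```

View pics/j2.png

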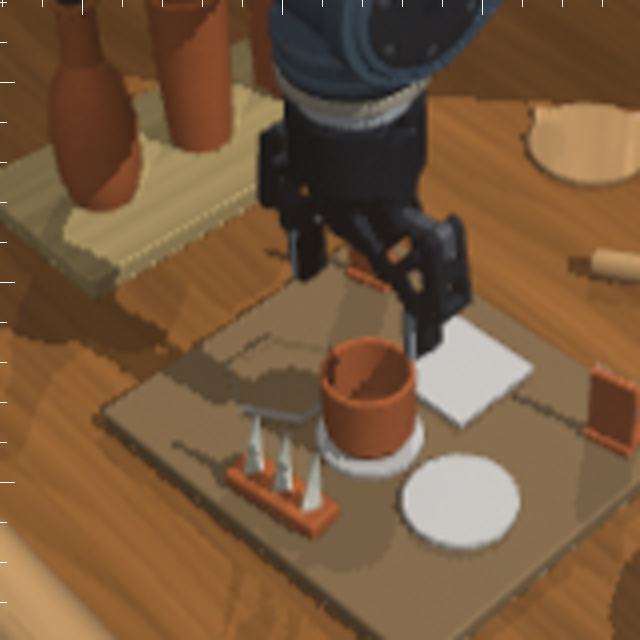

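```bash
python3 -m handwheel '[[0,0,0,0,0,1,1],[0,0,0,0,0,2.5,1],[0,0,0,0,0,4,1],[0,0,0,0,0,5.5,1],[0,0,0,0,0,6.8,1],[0,0,0,0,0,7.6,1],[0,0,0,0,0,7.8,1],[0,0,0,0,0,7.8,1]]';python3 -m handwheel '[[0,0,0,0,0,0,0.8],[0,0,0,0,0,0,0.6],[0,0,0,0,0,0,0.5],[0,0,0,0,0,0,0.5],[0,0,0,0,0,0,0.4],[0,0,0,0,0,0,0.4],[0,0,0,0,0,0,0.4]]' 25; python3 -c "
from h import *
go(.6266,.0035,.042,93.8)"
```

```text
clock: 24.02
eef_pos: [0.6272, 0.0034, 0.0438]
tool_rot: [[-0.998, -0.066, 0.001], [-0.066, 0.998, 0.0], [-0.001, 0.0, -1.0]]
contact_force: [0.8, 0.2, -0.5]
grip_width: 0.0853
clock: 24.6
eef_pos: [0.6277, 0.0035, 0.0448]
tool_rot: [[-0.998, -0.066, 0.003], [-0.066, 0.998, 0.0], [-0.003, 0.0, -1.0]]
contact_force: [-2.1, 1.8, 5.9]
grip_width: 0.0574
t24.60 [0.6277 0.0035 0.0448] F [-2.1  1.8  5.9] w0.0574 -> rv [ 0.     0.003 -0.001] cm [0.11 0.01 0.28]
```

```bash
python3 -m handwheel '[[0,0,0,0,0,-0.3,0.4],[0,0,0,0,0,-1.5,0.4],[0,0,0,0,0,-3.5,0.4],[0,0,0,0,0,-6,0.4],[0,0,0,0,0,-8.5,0.4],[0,0,0,0,0,-11,0.4],[0,0,0,0,0,-12,0.4],[0,0,0,0,0,-12,0.4]]'; python3 -c "
from h import *
go(.527,.3127,.165,93.8)
crop('scene',160,60,400,300,'k1.png',3)"
```

```text
clock: 25.27
eef_pos: [0.6286, 0.0033, 0.1679]
tool_rot: [[-0.998, -0.066, 0.007], [-0.066, 0.998, -0.0], [-0.007, -0.001, -1.0]]
contact_force: [-0.2, 0.5, -1.6]
grip_width: 0.0574
t25.27 [0.6286 0.0033 0.1679] F [-0.2  0.5 -1.6] w0.0574 -> rv [-0.001  0.007 -0.001] cm [ 8.11 31.54  0.22]
```

View pics/k1.png

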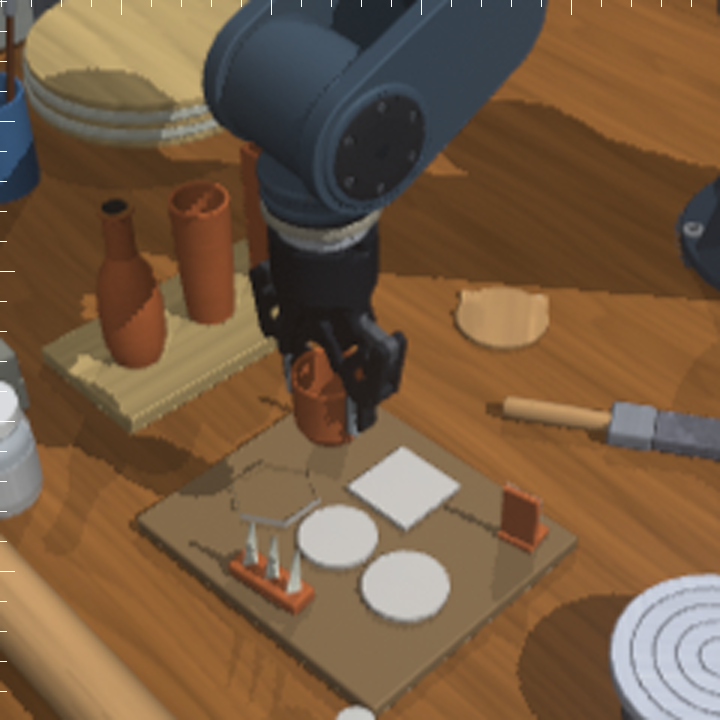

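```bash
python3 -m handwheel '[[0,0.007,0,0.3,1,0,0.4],[0,0.007,0,0.8,3,0,0.4],[0,0.007,0,1.6,6,0,0.4],[0,0.007,0,2.4,9.2,0,0.4],[0,0.007,0,3.2,12.4,0,0.4],[0,0.007,0,4,15.6,0,0.4],[0,0.007,0,4.9,18.8,0,0.4],[0,0.007,0,5.7,22,0,0.4]]';python3 -m handwheel '[[0,0,0,0.9,3.2,0,0.4],[0,0,0,1.7,6.2,0,0.4],[0,0,0,2.3,8.6,0,0.4],[0,0,0,2.7,10.2,0,0.4],[0,0,0,2.7,10.5,0,0.4],[0,0,0,2.7,10.5,0,0.4],[0,0,0,2.7,10.5,0,0.4]]'; python3 -c "
from h import *
go(.527,.3127,.0928,93.8)"
```

```text
clock: 25.98
eef_pos: [0.5543, 0.2209, 0.1635]
tool_rot: [[-0.998, -0.066, -0.006], [-0.066, 0.998, -0.001], [0.006, -0.001, -1.0]]
contact_force: [1.1, 0.2, -2.0]
grip_width: 0.0572
clock: 26.57
eef_pos: [0.52, 0.3234, 0.1625]
tool_rot: [[-0.998, -0.066, -0.008], [-0.066, 0.998, -0.002], [0.008, -0.002, -1.0]]
contact_force: [0.0, 0.8, -1.3]
grip_width: 0.0577
t26.57 [0.52   0.3234 0.1625] F [ 0.   0.8 -1.3] w0.0577 -> rv [-0.002 -0.008 -0.   ] cm [-0.68 -1.1   6.97]
```

```bash
python3 -m handwheel '[[-0.002,-0.008,0,-0.3,-0.6,0.6,0.4],[-0.002,-0.008,0,-0.7,-1.1,2,0.4],[-0.002,-0.008,0,-0.7,-1.1,3.5,0.4],[-0.002,-0.008,0,-0.7,-1.1,5,0.4],[-0.002,-0.008,0,-0.7,-1.1,5.8,0.4],[-0.002,-0.008,0,-0.7,-1.1,6.1,0.4],[-0.002,-0.008,0,-0.7,-1.1,6.1,0.4],[-0.002,-0.008,0,-0.7,-1.1,6.1,0.4]]'; python3 -c "
from h import *
go(.527,.3127,.0928,93.8)"
```

```text
clock: 27.23
eef_pos: [0.5277, 0.3125, 0.102]
tool_rot: [[-0.998, -0.066, 0.001], [-0.066, 0.998, 0.0], [-0.001, 0.0, -1.0]]
contact_force: [0.7, 0.6, -2.0]
grip_width: 0.0572
t27.23 [0.5277 0.3125 0.102 ] F [ 0.7  0.6 -2. ] w0.0572 -> rv [ 0.     0.001 -0.001] cm [0.07 0.03 0.92]
```

```bash
python3 -m handwheel '[[0,0,0,0.05,0,0.2,0.4],[0,0,0,0.05,0,0.4,0.4],[0,0,0,0.05,0,0.6,0.4],[0,0,0,0.05,0,0.75,0.4],[0,0,0,0.05,0,0.85,0.4],[0,0,0,0.05,0,0.92,0.4],[0,0,0,0.05,0,0.95,0.4],[0,0,0,0.05,0,0.95,0.4]]'; python3 -c "
from h import *
go(.527,.3127,.0928,93.8)
crop('top',105,190,200,280,'k2.png',6)
crop('scene',330,230,460,330,'k3.png',5)"
```

```text
clock: 27.9
eef_pos: [0.5273, 0.3125, 0.0929]
tool_rot: [[-0.998, -0.066, 0.001], [-0.066, 0.998, 0.001], [-0.001, 0.0, -1.0]]
contact_force: [-2.2, -1.8, 3.8]
grip_width: 0.0575
t27.90 [0.5273 0.3125 0.0929] F [-2.2 -1.8  3.8] w0.0575 -> rv [ 0.     0.001 -0.001] cm [0.02 0.02 0.01]
```

View pics/k3.png

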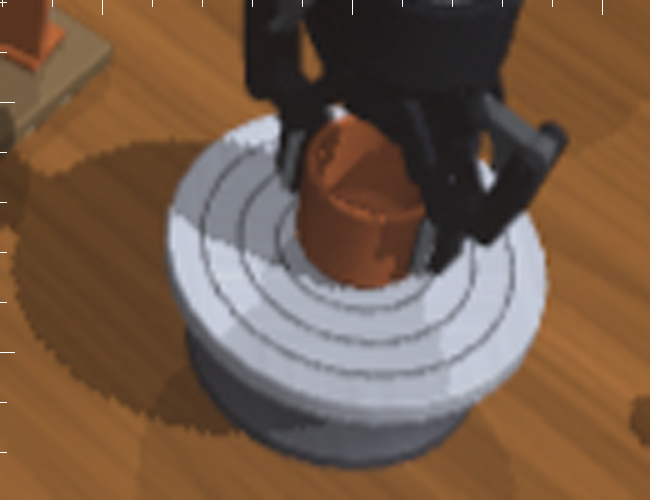

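```bash
python3 -m handwheel '[[0,0,0,0,0,0,0.6],[0,0,0,0,0,0,0.8],[0,0,0,0,0,0,1],[0,0,0,0,0,-0.2,1],[0,0,0,0,0,-2,1],[0,0,0,0,0,-5,1],[0,0,0,0,0,-8.5,1],[0,0,0,0,0,-12,1]]';python3 -m handwheel '[[0,0,0,-1,-3,-1,1],[0,0,0,-2,-6.5,-2,1],[0,0,0,-3,-10,-3,1],[0,0,0,-4,-14,-4,1],[0,0,0,-5,-18,-4,1],[0,0,0,-5.6,-21,-4,1],[0,0,0,-6,-24,-4,1],[0,0,0,-6.3,-25,-4,1]]'; python3 - <<'E'
from h import *
go(.5263,-.3024,.25,93.8)
im=cams.capture('top')[:,:,::-1]; cv2.imwrite('pics/top2.png',im)
crop('top',375,150,475,320,'l1.png',4,im,[circ('top',.616,-.299,.183,.016),circ('top',.5263,-.3024,.148,.028),sq('top',.436,-.305,.163,.046,.046,.061)])
crop('top',105,190,200,280,'l2.png',6,im,[circ('top',.5265,.3127,.126,.029),circ('top',.5265,.3127,.07,.08)])
E
```

```text
clock: 28.67
eef_pos: [0.5268, 0.3123, 0.2141]
tool_rot: [[-0.998, -0.066, 0.0], [-0.066, 0.998, 0.0], [-0.0, 0.0, -1.0]]
contact_force: [0.3, 0.0, -0.1]
grip_width: 0.0853
clock: 29.33
eef_pos: [0.6066, 0.0633, 0.2542]
tool_rot: [[-0.998, -0.063, 0.001], [-0.063, 0.998, -0.001], [-0.001, -0.001, -1.0]]
contact_force: [0.1, -0.1, -0.1]
grip_width: 0.0851
t29.33 [0.6066 0.0633 0.2542] F [ 0.1 -0.1 -0.1] w0.0851 -> rv [-0.001  0.001 -0.003] cm [ 10.31 -35.99   0.43]
```

View pics/l1.png

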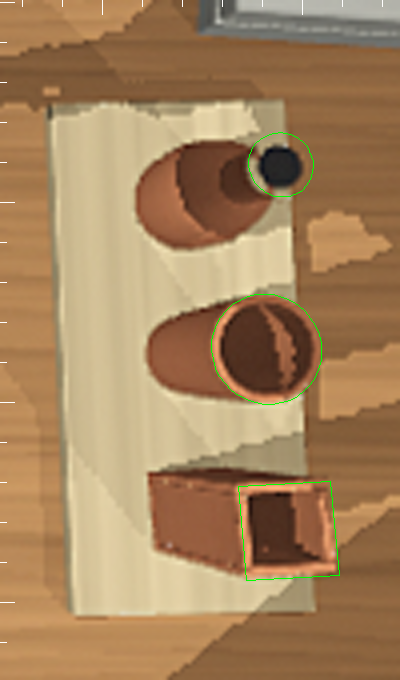

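View pics/l2.png

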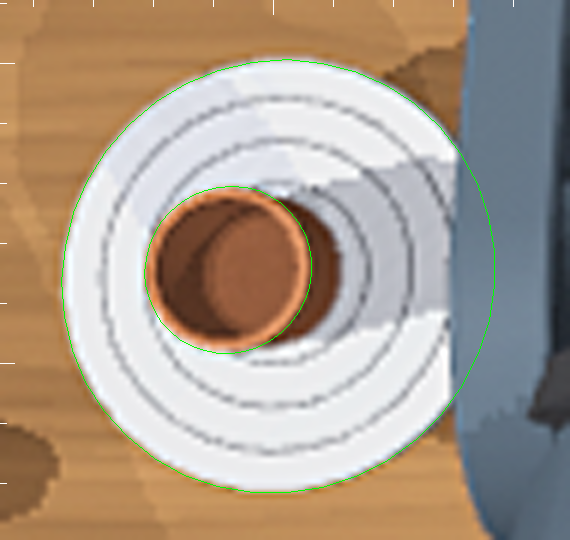

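The cup sits centred on the wheel, with its rim on the overlay. All three pots are where I released them. The bottle goes back first.

```bash
python3 -m handwheel '[[0,0,0,0,-3.5,0,1],[0,0,0,0,-7.5,0,1],[0,0,0,0.3,-11.5,0,1],[0,0,0,0.6,-15.5,0,1],[0,0,0,0.9,-19.5,0,1],[0,0,0,1.1,-23.5,0,1],[0,0,0,1.3,-27.5,0,1],[0,0,0,1.4,-31,0,1]]';python3 -m handwheel '[[0,0,0,0,-2.5,0,1],[0,0,0,0,-4.5,0,1],[0,0,0,0,-4.8,0,1],[0,0,0,0,-4.8,0,1],[0,0,0,0,-4.8,0,1]]'; python3 -c "
from h import *
go(.6162,-.299,.145,93.8)"
```

```text
clock: 30.05
eef_pos: [0.6123, -0.2481, 0.2544]
tool_rot: [[-0.998, -0.063, 0.001], [-0.063, 0.998, -0.001], [-0.001, -0.001, -1.0]]
contact_force: [0.8, 0.5, -0.4]
grip_width: 0.0854
clock: 30.47
eef_pos: [0.6156, -0.2946, 0.2543]
tool_rot: [[-0.998, -0.063, 0.001], [-0.063, 0.998, 0.0], [-0.001, 0.0, -1.0]]
contact_force: [-0.2, 0.3, 0.2]
grip_width: 0.0853
t30.47 [ 0.6156 -0.2946  0.2543] F [-0.2  0.3  0.2] w0.0853 -> rv [ 0.     0.001 -0.003] cm [-0.02 -0.44 10.93]
```

```bash
python3 -m handwheel '[[0,0.001,-0.003,0,-0.3,0.8,1],[0,0.001,-0.003,0,-0.4,2.5,1],[0,0.001,-0.003,0,-0.4,5,1],[0,0.001,-0.003,0,-0.4,7.5,1],[0,0.001,-0.003,0,-0.4,9.8,1],[0,0.001,-0.003,0,-0.4,10.9,1],[0,0.001,-0.003,0,-0.4,11,1],[0,0.001,-0.003,0,-0.4,11,1]]'; python3 -c "
from h import *
go(.6162,-.299,.1417,93.8)"
```

```text
clock: 31.13
eef_pos: [0.6162, -0.298, 0.1444]
tool_rot: [[-0.998, -0.067, -0.0], [-0.067, 0.998, 0.0], [0.0, 0.0, -1.0]]
contact_force: [0.9, -1.0, 0.8]
grip_width: 0.0854
t31.13 [ 0.6162 -0.298   0.1444] F [ 0.9 -1.   0.8] w0.0854 -> rv [ 0.    -0.     0.001] cm [ 0.01 -0.1   0.27]
```

```bash
python3 -m handwheel '[[0,0,0,0,-0.1,0.2,0.5],[0,0,0,0,-0.1,0.2,0.3],[0,0,0,0,-0.1,0.2,0.2],[0,0,0,0,-0.1,0.2,0.1],[0,0,0,0,-0.1,0.2,0.1],[0,0,0,0,-0.1,0.2,0],[0,0,0,0,-0.1,0.2,0],[0,0,0,0,-0.1,0.2,0]]' 35; python3 -c "
from h import *
go(.6162,-.299,.1417,93.8)"; python3 -m handwheel '[[0,0,0,0,0,-0.3,0],[0,0,0,0,0,-1.5,0],[0,0,0,0,0,-3.5,0],[0,0,0,0,0,-6,0],[0,0,0,0,0,-8,0],[0,0,0,0,0,-9,0],[0,0,0,0,0,-9,0],[0,0,0,0,0,-9,0]]'; python3 -c "
from h import *
go(.6215,.079,.235,93.8)"
```

```text
clock: 31.8
eef_pos: [0.6166, -0.2993, 0.1431]
tool_rot: [[-0.998, -0.067, 0.001], [-0.067, 0.998, -0.001], [-0.001, -0.001, -1.0]]
contact_force: [-0.8, -0.8, 5.0]
grip_width: 0.0266
t31.80 [ 0.6166 -0.2993  0.1431] F [-0.8 -0.8  5. ] w0.0266 -> rv [-0.001  0.001  0.001] cm [0.03 0.03 0.14]
clock: 32.47
eef_pos: [0.6163, -0.2991, 0.2326]
tool_rot: [[-0.998, -0.067, 0.0], [-0.067, 0.998, -0.0], [-0.0, -0.0, -1.0]]
contact_force: [0.0, -0.2, -3.6]
grip_width: 0.027
t32.47 [ 0.6163 -0.2991  0.2326] F [ 0.  -0.2 -3.6] w0.0270 -> rv [-0.     0.     0.001] cm [-3.06 37.69 -0.25]
```

```bash
python3 -m handwheel '[[0,0,0,-0.1,1,-0.2,0],[0,0,0,-0.2,3,-0.2,0],[0,0,0,-0.5,6,-0.2,0],[0,0,0,-0.7,9,-0.2,0],[0,0,0,-1,12,-0.2,0],[0,0,0,-1.3,15,-0.2,0],[0,0,0,-1.5,18,-0.2,0],[0,0,0,-1.7,21,-0.2,0]]';python3 -m handwheel '[[0,0,0,-0.3,3,0,0],[0,0,0,-0.6,6,0,0],[0,0,0,-0.9,9,0,0],[0,0,0,-1.1,12,0,0],[0,0,0,-1.3,15,0,0],[0,0,0,-1.4,16.7,0,0],[0,0,0,-1.5,17.2,0,0],[0,0,0,-1.5,17.2,0,0]]'; python3 -c "
from h import *
go(.6215,.079,.1471,93.8)"
```

```text
clock: 33.13
eef_pos: [0.6182, -0.0861, 0.2331]
tool_rot: [[-0.998, -0.067, -0.002], [-0.067, 0.998, 0.001], [0.002, 0.001, -1.0]]
contact_force: [0.3, 0.0, -3.4]
grip_width: 0.0267
clock: 33.8
eef_pos: [0.6208, 0.0881, 0.232]
tool_rot: [[-0.998, -0.069, -0.005], [-0.069, 0.998, 0.001], [0.004, 0.001, -1.0]]
contact_force: [0.5, -0.8, -3.9]
grip_width: 0.0268
t33.80 [0.6208 0.0881 0.232 ] F [ 0.5 -0.8 -3.9] w0.0268 -> rv [ 0.001 -0.004  0.003] cm [-0.04 -0.92  8.49]
```

```bash
python3 -m handwheel '[[0.001,-0.004,0.003,0,-0.4,0.8,0],[0.001,-0.004,0.003,0,-0.9,2.5,0],[0.001,-0.004,0.003,0,-0.9,4.5,0],[0.001,-0.004,0.003,0,-0.9,6.3,0],[0.001,-0.004,0.003,0,-0.9,7.3,0],[0.001,-0.004,0.003,0,-0.9,7.5,0],[0.001,-0.004,0.003,0,-0.9,7.5,0],[0.001,-0.004,0.003,0,-0.9,7.5,0]]'; python3 -c "
from h import *
go(.6215,.079,.1471,93.8)"
```

```text
clock: 34.47
eef_pos: [0.6216, 0.0788, 0.1577]
tool_rot: [[-0.998, -0.066, 0.001], [-0.066, 0.998, -0.0], [-0.001, -0.0, -1.0]]
contact_force: [-0.3, 0.7, -3.3]
grip_width: 0.0265
t34.47 [0.6216 0.0788 0.1577] F [-0.3  0.7 -3.3] w0.0265 -> rv [-0.     0.001 -0.   ] cm [0.01 0.02 1.06]
```

```bash
python3 -m handwheel '[[0,0,0,0,0,0.2,0],[0,0,0,0,0,0.4,0],[0,0,0,0,0,0.6,0],[0,0,0,0,0,0.75,0],[0,0,0,0,0,0.88,0],[0,0,0,0,0,0.96,0],[0,0,0,0,0,0.98,0],[0,0,0,0,0,0.98,0]]'; python3 -c "
from h import *
go(.6215,.079,.1471,93.8)
crop('scene',220,150,360,290,'m1.png',5)"
```

```text
clock: 35.13
eef_pos: [0.6216, 0.0788, 0.1479]
tool_rot: [[-0.998, -0.066, 0.001], [-0.066, 0.998, -0.0], [-0.001, -0.0, -1.0]]
contact_force: [-0.0, 0.1, -3.7]
grip_width: 0.0266
t35.13 [0.6216 0.0788 0.1479] F [-0.   0.1 -3.7] w0.0266 -> rv [-0.     0.001 -0.   ] cm [0.   0.02 0.08]
```

View pics/m1.png

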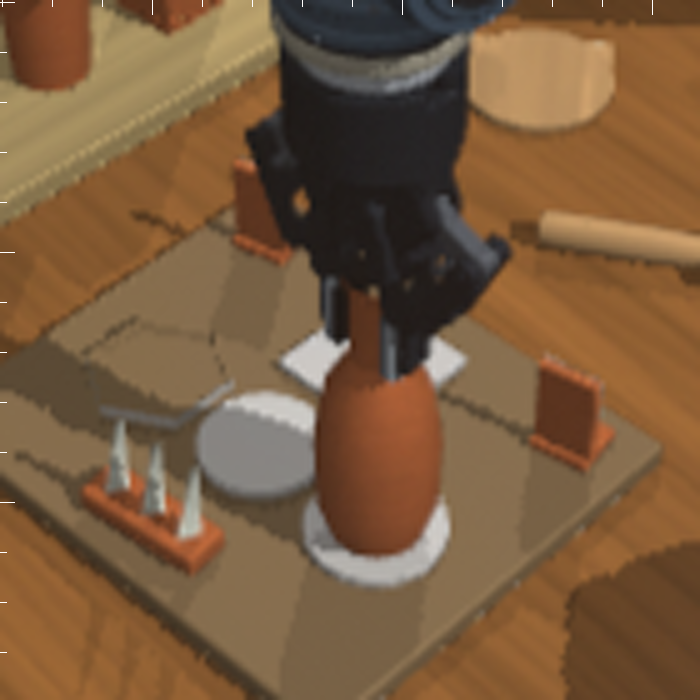

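```bash
python3 -m handwheel '[[0,0,0,0,0,0.05,0],[0,0,0,0,0,0.1,0],[0,0,0,0,0,0.14,0],[0,0,0,0,0,0.14,0],[0,0,0,0,0,0.14,0]]'
```

```text
clock: 35.6
eef_pos: [0.622, 0.0788, 0.1471]
tool_rot: [[-0.998, -0.066, 0.002], [-0.066, 0.998, -0.0], [-0.002, -0.0, -1.0]]
contact_force: [0.6, -0.4, 3.0]
grip_width: 0.0266
```

Contact is made. I'll release and go for the tumbler.

```bash
python3 -m handwheel '[[0,0,0,0,0,-0.05,0.4],[0,0,0,0,0,-0.05,0.7],[0,0,0,0,0,-0.05,1],[0,0,0,0,0,-0.1,1],[0,0,0,0,0,-2,1],[0,0,0,0,0,-5,1],[0,0,0,0,0,-8.5,1],[0,0,0,0,0,-12,1]]';python3 -m handwheel '[[0,0,0,0.5,-2.5,0,1],[0,0,0,1.5,-6.5,0,1],[0,0,0,2.5,-10.5,0,1],[0,0,0,3.5,-14.5,0,1],[0,0,0,4.5,-18.5,0,1],[0,0,0,5.5,-22,0,1],[0,0,0,6.5,-26,0,1],[0,0,0,7.5,-30,0,1]]'; python3 -c "
from h import *
go(.5263,-.3024,.2,93.8)
crop('top',225,145,365,262,'m2.png',5,None,[circ('top',.6204,.0792,.187,.016),circ('top',.6204,.0792,.187,.010)])
crop('scene',200,165,360,300,'m3.png',5)"
```

```text
clock: 36.27
eef_pos: [0.6214, 0.0788, 0.2682]
tool_rot: [[-0.998, -0.066, 0.001], [-0.066, 0.998, -0.0], [-0.001, -0.0, -1.0]]
contact_force: [-0.0, -0.9, 0.2]
grip_width: 0.0854
clock: 36.93
eef_pos: [0.5655, -0.2272, 0.2684]
tool_rot: [[-0.998, -0.066, 0.001], [-0.066, 0.998, -0.0], [-0.001, -0.0, -1.0]]
contact_force: [-0.1, 1.1, -0.0]
grip_width: 0.0856
t36.93 [ 0.5655 -0.2272  0.2684] F [-0.1  1.1 -0. ] w0.0856 -> rv [-0.     0.001 -0.   ] cm [ 4.42 -7.24  6.83]
```

View pics/m2.png

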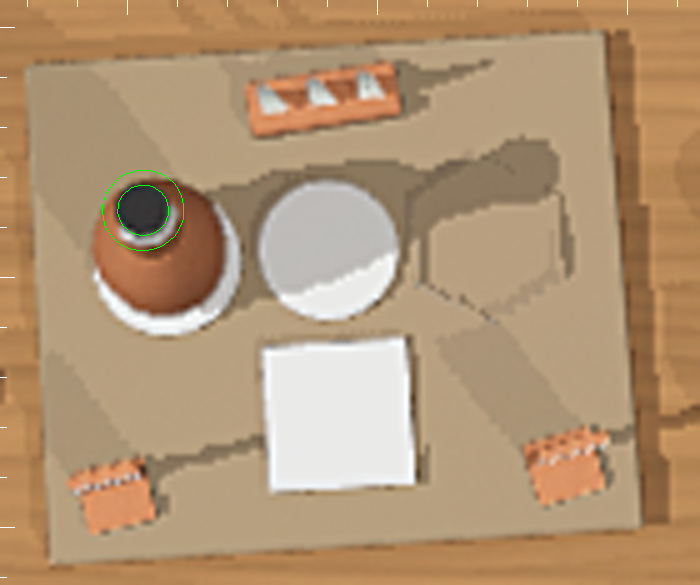

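View pics/m3.png

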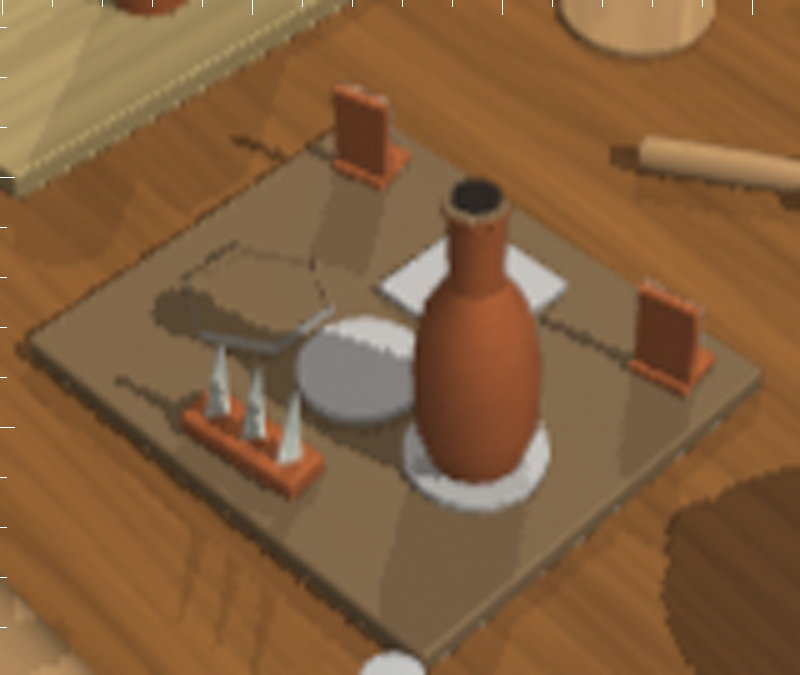

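```bash
python3 -m handwheel '[[0,0,0,1.5,-2.5,0,1],[0,0,0,3,-5,0,1],[0,0,0,4.2,-7,0.5,1],[0,0,0,4.5,-7.2,2.5,1],[0,0,0,4.4,-7.2,5,1],[0,0,0,4.4,-7.2,6.8,1],[0,0,0,4.4,-7.2,6.8,1],[0,0,0,4.4,-7.2,6.8,1]]'; python3 -c "
from h import *
go(.5263,-.3024,.1136,93.8)
crop('scene',160,100,300,220,'n1.png',5)"
```

```text
clock: 37.7
eef_pos: [0.5254, -0.3047, 0.1999]
tool_rot: [[-0.998, -0.061, -0.001], [-0.061, 0.998, -0.0], [0.001, -0.0, -1.0]]
contact_force: [0.3, 0.3, 0.7]
grip_width: 0.0859
t37.70 [ 0.5254 -0.3047  0.1999] F [0.3 0.3 0.7] w0.0859 -> rv [-0.    -0.001 -0.005] cm [-0.11  0.22  8.63]
```

View pics/n1.png

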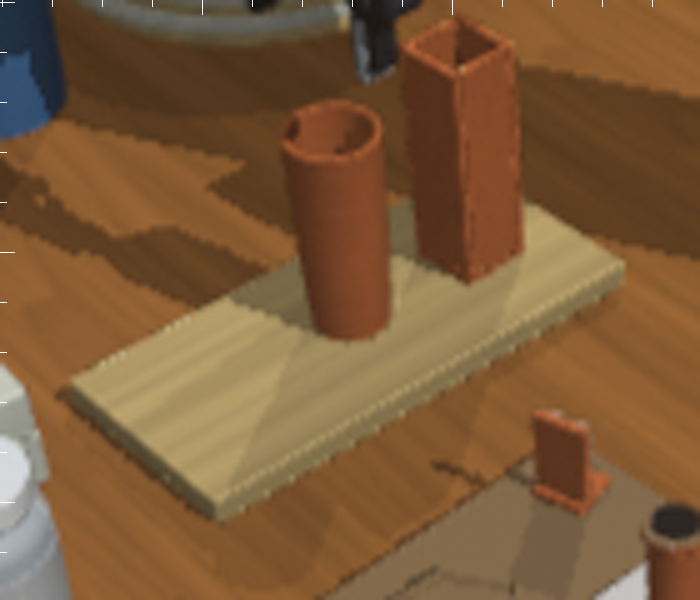

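```bash
python3 -m handwheel '[[0,0,-0.005,-0.1,0.2,0.8,1],[0,0,-0.005,-0.1,0.2,2.5,1],[0,0,-0.005,-0.1,0.2,4.5,1],[0,0,-0.005,-0.1,0.2,6.5,1],[0,0,-0.005,-0.1,0.2,8,1],[0,0,-0.005,-0.1,0.2,8.7,1],[0,0,-0.005,-0.1,0.2,8.7,1],[0,0,-0.005,-0.1,0.2,8.7,1]]';python3 -m handwheel '[[0,0,0,0,0,0,0.7],[0,0,0,0,0,0,0.5],[0,0,0,0,0,0,0.5],[0,0,0,0,0,0,0.5],[0,0,0,0,0,0,0.4],[0,0,0,0,0,0,0.4],[0,0,0,0,0,0,0.4]]' 30; python3 -c "
from h import *
go(.5263,-.3024,.1136,93.8)"
```

```text
clock: 38.42
eef_pos: [0.5274, -0.3032, 0.1149]
tool_rot: [[-0.998, -0.067, 0.002], [-0.067, 0.998, -0.002], [-0.002, -0.002, -1.0]]
contact_force: [0.2, -0.2, 0.1]
grip_width: 0.0857
clock: 39.0
eef_pos: [0.528, -0.3036, 0.1163]
tool_rot: [[-0.998, -0.067, 0.004], [-0.067, 0.998, -0.003], [-0.004, -0.004, -1.0]]
contact_force: [-0.5, -0.2, 7.0]
grip_width: 0.0557
t39.00 [ 0.528  -0.3036  0.1163] F [-0.5 -0.2  7. ] w0.0557 -> rv [-0.004  0.004  0.   ] cm [0.16 0.13 0.27]
```

```bash
python3 -m handwheel '[[0,0,0,0,0,-0.3,0.4],[0,0,0,0,0,-1.5,0.4],[0,0,0,0,0,-3.5,0.4],[0,0,0,0,0,-6,0.4],[0,0,0,0,0,-8,0.4],[0,0,0,0,0,-9.5,0.4],[0,0,0,0,0,-10,0.4],[0,0,0,0,0,-10,0.4]]'; python3 -c "
from h import *
go(.6335,-.072,.21,93.8)"
```

```text
clock: 39.67
eef_pos: [0.5279, -0.3035, 0.2181]
tool_rot: [[-0.998, -0.067, 0.006], [-0.067, 0.998, -0.005], [-0.006, -0.005, -1.0]]
contact_force: [-0.0, 0.9, -2.9]
grip_width: 0.0555
t39.67 [ 0.5279 -0.3035  0.2181] F [-0.   0.9 -2.9] w0.0555 -> rv [-0.005  0.006  0.   ] cm [-12.07  22.4    0.76]
```

```bash
python3 -m handwheel '[[-0.002,0.003,0,-0.6,1,0,0.4],[-0.002,0.003,0,-1.6,3,0,0.4],[-0.002,0.003,0,-3,5.7,0,0.4],[-0.002,0.003,0,-4.5,8.4,0,0.4],[-0.002,0.003,0,-6,11.1,0,0.4],[-0.002,0.003,0,-7.5,13.8,0,0.4],[-0.002,0.003,0,-9,16.5,0,0.4],[-0.002,0.003,0,-10.3,19.2,0,0.4]]';python3 -m handwheel '[[0,0,0,-1,1.8,0,0.4],[0,0,0,-1.7,3.1,0,0.4],[0,0,0,-1.9,3.6,0,0.4],[0,0,0,-1.9,3.6,0,0.4],[0,0,0,-1.9,3.6,0,0.4]]'; python3 -c "
from h import *
go(.6335,-.072,.1203,93.8)"
```

```text
clock: 40.33
eef_pos: [0.6181, -0.1027, 0.2163]
tool_rot: [[-0.998, -0.067, 0.001], [-0.067, 0.998, -0.002], [-0.001, -0.002, -1.0]]
contact_force: [0.3, -0.7, -2.9]
grip_width: 0.0556
clock: 40.75
eef_pos: [0.6343, -0.0661, 0.2158]
tool_rot: [[-0.998, -0.067, 0.0], [-0.067, 0.998, -0.003], [0.0, -0.003, -1.0]]
contact_force: [0.1, 1.1, -2.6]
grip_width: 0.056
t40.75 [ 0.6343 -0.0661  0.2158] F [ 0.1  1.1 -2.6] w0.0560 -> rv [-0.003 -0.     0.   ] cm [ 0.12 -0.56  9.55]
```

```bash
python3 -m handwheel '[[0,0.003,0,0.1,-0.3,0.8,0.4],[0,0.003,0,0.1,-0.55,2.5,0.4],[0,0.003,0,0.1,-0.55,4.5,0.4],[0,0.003,0,0.1,-0.55,6.5,0.4],[0,0.003,0,0.1,-0.55,8,0.4],[0,0.003,0,0.1,-0.55,8.5,0.4],[0,0.003,0,0.1,-0.55,8.5,0.4],[0,0.003,0,0.1,-0.55,8.5,0.4]]'; python3 -c "
from h import *
go(.6335,-.072,.1203,93.8)
crop('scene',200,165,360,300,'n2.png',5)"
```

```text
clock: 41.42
eef_pos: [0.6338, -0.0727, 0.1313]
tool_rot: [[-0.998, -0.066, -0.003], [-0.066, 0.998, -0.003], [0.003, -0.003, -1.0]]
contact_force: [0.2, 0.6, -2.8]
grip_width: 0.0558
t41.42 [ 0.6338 -0.0727  0.1313] F [ 0.2  0.6 -2.8] w0.0558 -> rv [-0.003 -0.003 -0.   ] cm [0.02 0.08 1.1 ]
```

View pics/n2.png

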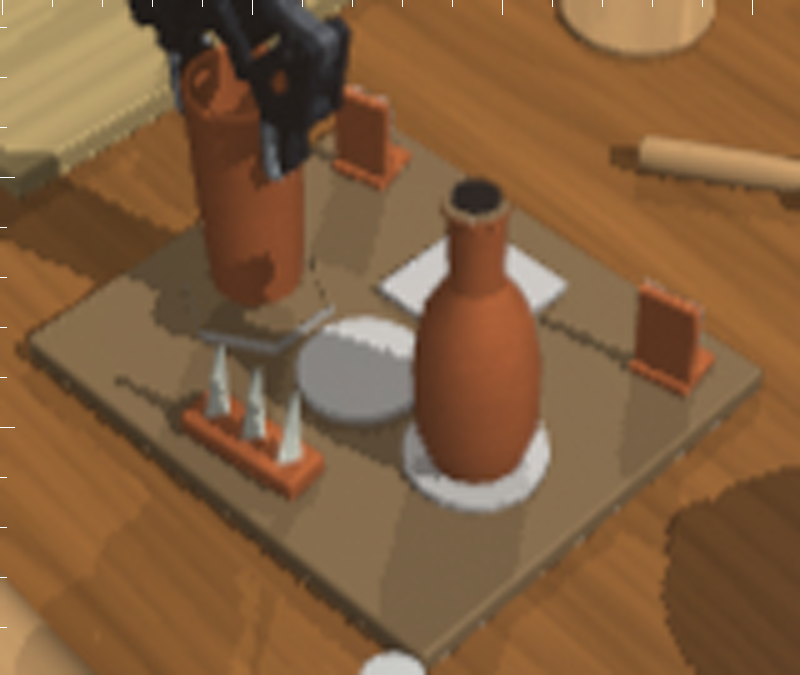

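```bash
python3 -m handwheel '[[0,-0.003,0,0,0.05,0.2,0.4],[0,-0.007,0,0,0.05,0.45,0.4],[0,-0.007,0,0,0.05,0.65,0.4],[0,-0.007,0,0,0.05,0.8,0.4],[0,-0.007,0,0,0.05,0.92,0.4],[0,-0.007,0,0,0.05,1,0.4],[0,-0.007,0,0,0.05,1.05,0.4],[0,-0.007,0,0,0.05,1.05,0.4]]'; python3 -c "
from h import *
go(.6335,-.072,.1203,93.8)"
```

```text
clock: 42.13
eef_pos: [0.634, -0.072, 0.1212]
tool_rot: [[-0.998, -0.066, 0.005], [-0.066, 0.998, -0.003], [-0.005, -0.003, -1.0]]
contact_force: [-0.3, 0.2, -1.8]
grip_width: 0.0556
t42.13 [ 0.634  -0.072   0.1212] F [-0.3  0.2 -1.8] w0.0556 -> rv [-0.003  0.005 -0.   ] cm [0.05 0.01 0.09]
```

```bash
python3 -m handwheel '[[0,0,0,0.05,0,0.05,0.4],[0,0,0,0.05,0,0.1,0.4],[0,0,0,0.05,0,0.13,0.4],[0,0,0,0.05,0,0.13,0.4]]'
```

```text
clock: 42.47
eef_pos: [0.6338, -0.0721, 0.1204]
tool_rot: [[-0.998, -0.066, 0.006], [-0.066, 0.998, -0.003], [-0.006, -0.003, -1.0]]
contact_force: [-0.8, -0.0, 1.9]
grip_width: 0.0555
```

Contact again. I'll release, rise and go to the vase.

```bash
python3 -m handwheel '[[0,0,0,0,0,0,0.7],[0,0,0,0,0,0,1],[0,0,0,0,0,0,1],[0,0,0,0,0,-0.2,1],[0,0,0,0,0,-2,1],[0,0,0,0,0,-5,1],[0,0,0,0,0,-8.5,1],[0,0,0,0,0,-12,1]]';python3 -m handwheel '[[-0.003,0.006,0,1.5,-2,0,1],[-0.003,0.006,0,4,-4.5,0,1],[-0.003,0.006,0,6.5,-7.2,0,1],[-0.003,0.006,0,9,-10,0,1],[-0.003,0.006,0,11.5,-12.8,0,1],[-0.003,0.006,0,14,-15.6,0,1],[-0.003,0.006,0,16.5,-18.4,0,1],[-0.003,0.006,0,18,-20.5,0,1]]'; python3 -c "
from h import *
go(.4361,-.3051,.2,93.5)
crop('top',225,145,365,262,'n3.png',5,None,[circ('top',.632,-.072,.152,.028),circ('top',.632,-.072,.022,.023)])
crop('scene',200,165,360,300,'n4.png',5)"
```

```text
clock: 43.13
eef_pos: [0.6327, -0.0717, 0.2416]
tool_rot: [[-0.998, -0.066, 0.005], [-0.066, 0.998, -0.003], [-0.005, -0.003, -1.0]]
contact_force: [-0.0, -0.2, 0.4]
grip_width: 0.0856
clock: 43.8
eef_pos: [0.4645, -0.29, 0.2416]
tool_rot: [[-0.998, -0.065, -0.001], [-0.065, 0.998, -0.0], [0.001, -0.0, -1.0]]
contact_force: [0.5, 0.4, 0.3]
grip_width: 0.0856
t43.80 [ 0.4645 -0.29    0.2416] F [0.5 0.4 0.3] w0.0856 -> rv [-0.    -0.001  0.004] cm [ 2.92 -1.32  4.17]
```

View pics/n3.png

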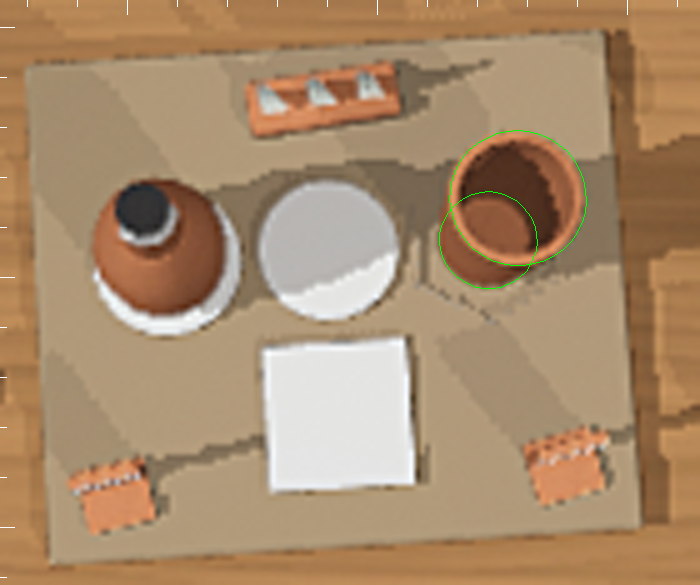

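View pics/n4.png

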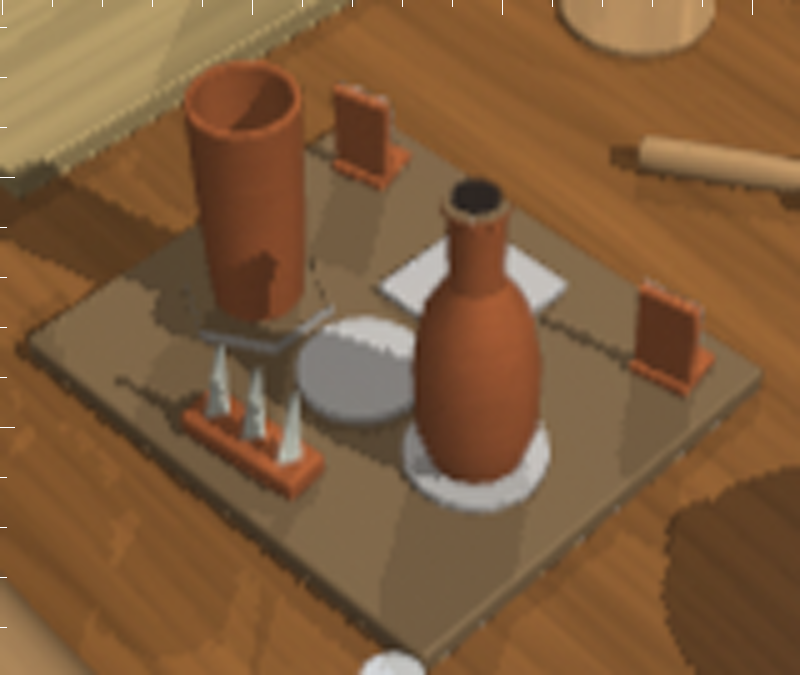

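Tumbler matches its cookie centre within about 1 mm. On to the vase.

```bash
python3 -m handwheel '[[0,0,0.004,1.5,-0.7,0,1],[0,0,0.004,2.7,-1.2,0.5,1],[0,0,0.004,2.9,-1.3,2,1],[0,0,0.004,2.9,-1.3,3.5,1],[0,0,0.004,2.9,-1.3,4.1,1],[0,0,0.004,2.9,-1.3,4.1,1],[0,0,0.004,2.9,-1.3,4.1,1]]'; python3 -c "
from h import *
go(.4361,-.3051,.1315,93.5)"
```

```text
clock: 44.48
eef_pos: [0.4368, -0.3054, 0.2008]
tool_rot: [[-0.998, -0.059, -0.001], [-0.059, 0.998, -0.0], [0.001, -0.0, -1.0]]
contact_force: [0.2, 0.0, 0.5]
grip_width: 0.0851
t44.48 [ 0.4368 -0.3054  0.2008] F [0.2 0.  0.5] w0.0851 -> rv [-0.    -0.001 -0.002] cm [0.06 0.04 6.93]
```

```bash
python3 -m handwheel '[[0,-0.001,-0.002,0.05,0.05,0.8,1],[0,-0.001,-0.002,0.05,0.05,2.3,1],[0,-0.001,-0.002,0.05,0.05,4,1],[0,-0.001,-0.002,0.05,0.05,5.5,1],[0,-0.001,-0.002,0.05,0.05,6.7,1],[0,-0.001,-0.002,0.05,0.05,6.9,1],[0,-0.001,-0.002,0.05,0.05,6.9,1],[0,-0.001,-0.002,0.05,0.05,6.9,1]]';python3 -m handwheel '[[0,0,0,0,0,0,0.7],[0,0,0,0,0,0,0.5],[0,0,0,0,0,0,0.4],[0,0,0,0,0,0,0.4],[0,0,0,0,0,0,0.3],[0,0,0,0,0,0,0.3],[0,0,0,0,0,0,0.3]]' 35; python3 -c "
from h import *
go(.4361,-.3051,.1326,93.5)"
```

```text
clock: 45.15
eef_pos: [0.4366, -0.3051, 0.1325]
tool_rot: [[-0.998, -0.061, 0.0], [-0.061, 0.998, -0.001], [-0.0, -0.001, -1.0]]
contact_force: [-0.4, -0.6, -0.5]
grip_width: 0.0856
clock: 45.73
eef_pos: [0.4368, -0.3052, 0.1332]
tool_rot: [[-0.998, -0.061, 0.001], [-0.061, 0.998, -0.002], [-0.001, -0.002, -1.0]]
contact_force: [-1.3, 1.5, 4.9]
grip_width: 0.0457
t45.73 [ 0.4368 -0.3052  0.1332] F [-1.3  1.5  4.9] w0.0457 -> rv [-0.002  0.001  0.   ] cm [0.07 0.02 0.06]
```

```bash
python3 -m handwheel '[[0,0,0,0,0,-0.3,0.3],[0,0,0,0,0,-1.5,0.3],[0,0,0,0,0,-3.5,0.3],[0,0,0,0,0,-6,0.3],[0,0,0,0,0,-8,0.3],[0,0,0,0,0,-9,0.3],[0,0,0,0,0,-9,0.3],[0,0,0,0,0,-9,0.3]]'; python3 -c "
from h import *
go(.5492,-.0021,.22,93.5)"
```

```text
clock: 46.4
eef_pos: [0.4365, -0.3049, 0.2225]
tool_rot: [[-0.998, -0.061, 0.001], [-0.061, 0.998, -0.001], [-0.001, -0.001, -1.0]]
contact_force: [-0.5, 0.9, -3.8]
grip_width: 0.0459
t46.40 [ 0.4365 -0.3049  0.2225] F [-0.5  0.9 -3.8] w0.0459 -> rv [-0.001  0.001  0.   ] cm [-13.11  29.53   0.22]
```

```bash
python3 -m handwheel '[[0,0,0,-0.5,1,0,0.3],[0,0,0,-1.3,3,0,0.3],[0,0,0,-2.5,5.6,0,0.3],[0,0,0,-3.7,8.3,0,0.3],[0,0,0,-4.9,11,0,0.3],[0,0,0,-6.1,13.7,0,0.3],[0,0,0,-7.3,16.4,0,0.3],[0,0,0,-8.5,19.1,0,0.3]]';python3 -m handwheel '[[0,0,0,-1.2,2.7,0,0.3],[0,0,0,-2.4,5.4,0,0.3],[0,0,0,-3.4,7.6,0,0.3],[0,0,0,-4,9,0,0.3],[0,0,0,-4.2,9.6,0,0.3],[0,0,0,-4.2,9.6,0,0.3],[0,0,0,-4.2,9.6,0,0.3]]'; python3 -c "
from h import *
go(.5492,-.0021,.1372,93.5)"
```

```text
clock: 47.07
eef_pos: [0.5093, -0.1069, 0.2208]
tool_rot: [[-0.998, -0.061, -0.002], [-0.061, 0.998, -0.0], [0.002, -0.0, -1.0]]
contact_force: [-0.0, 0.1, -3.8]
grip_width: 0.0456
clock: 47.65
eef_pos: [0.5447, -0.0085, 0.2198]
tool_rot: [[-0.998, -0.062, -0.004], [-0.062, 0.998, -0.0], [0.004, -0.0, -1.0]]
contact_force: [-0.6, -0.3, -4.0]
grip_width: 0.0456
t47.65 [ 0.5447 -0.0085  0.2198] F [-0.6 -0.3 -4. ] w0.0456 -> rv [-0.    -0.004  0.001] cm [-0.52  0.62  8.25]
```

```bash
python3 -m handwheel '[[0,-0.004,0.001,-0.3,0.3,0.8,0.3],[0,-0.004,0.001,-0.5,0.6,2.5,0.3],[0,-0.004,0.001,-0.5,0.6,4.5,0.3],[0,-0.004,0.001,-0.5,0.6,6.2,0.3],[0,-0.004,0.001,-0.5,0.6,7.1,0.3],[0,-0.004,0.001,-0.5,0.6,7.3,0.3],[0,-0.004,0.001,-0.5,0.6,7.3,0.3],[0,-0.004,0.001,-0.5,0.6,7.3,0.3]]'; python3 -c "
from h import *
go(.5492,-.0021,.1372,93.5)"
```

```text
clock: 48.32
eef_pos: [0.5495, -0.0026, 0.1475]
tool_rot: [[-0.998, -0.06, 0.002], [-0.06, 0.998, -0.0], [-0.002, -0.0, -1.0]]
contact_force: [-0.1, 0.6, -4.2]
grip_width: 0.0453
t48.32 [ 0.5495 -0.0026  0.1475] F [-0.1  0.6 -4.2] w0.0453 -> rv [-0.     0.002 -0.001] cm [0.03 0.05 1.03]
```

```bash
python3 -m handwheel '[[0,0,0,0.03,0.05,0.2,0.3],[0,0,0,0.03,0.05,0.4,0.3],[0,0,0,0.03,0.05,0.6,0.3],[0,0,0,0.03,0.05,0.75,0.3],[0,0,0,0.03,0.05,0.88,0.3],[0,0,0,0.03,0.05,0.98,0.3],[0,0,0,0.03,0.05,1.05,0.3],[0,0,0,0.03,0.05,1.05,0.3]]'; python3 -c "
from h import *
go(.5492,-.0021,.1372,93.5)
crop('top',225,145,365,262,'p1.png',5)
crop('scene',200,120,360,300,'p2.png',4)"
```

```text
clock: 48.98
eef_pos: [0.5493, -0.0021, 0.1372]
tool_rot: [[-0.998, -0.06, 0.002], [-0.06, 0.998, -0.0], [-0.002, -0.0, -1.0]]
contact_force: [-1.9, 1.1, 0.1]
grip_width: 0.0459
t48.98 [ 0.5493 -0.0021  0.1372] F [-1.9  1.1  0.1] w0.0459 -> rv [-0.     0.002 -0.001] cm [ 0.01 -0.    0.  ]
```

View pics/p2.png

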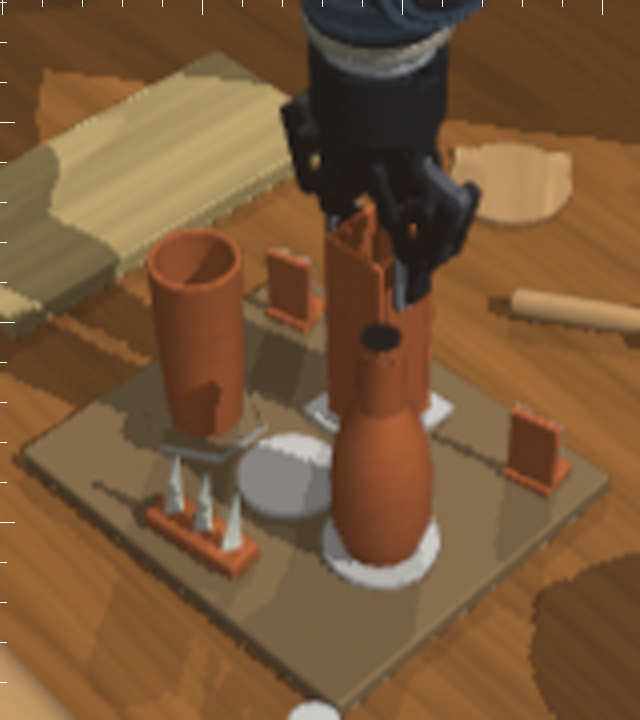

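```bash
python3 -m handwheel '[[0,0,0,0,0,0.05,0.3],[0,0,0,0,0,0.05,0.3],[0,0,0,0,0,0.05,0.6],[0,0,0,0,0,0,1],[0,0,0,0,0,0,1],[0,0,0,0,0,-0.2,1],[0,0,0,0,0,-2,1],[0,0,0,0,0,-5,1]]';python3 -m handwheel '[[0,0,0,0,0,-3,1],[0,0,0,0,0,-6,1],[0,0,0,2,0,-9,1],[0,0,0,5,0,-10,1],[0,0,0,8,0,-10,1],[0,0,0,11,0,-10,1],[0,0,0,13,0,-10,1],[0,0,0,14,0,-10,1]]';python3 -m handwheel '[[0,0,0,1,-4,0,1],[0,0,0,1,-8,0,1],[0,0,0,1,-12,0,1],[0,0,0,1,-16,0,1],[0,0,0,1,-20,0,1],[0,0,0,1,-22,0,1],[0,0,0,1,-22,0,1],[0,0,0,1,-22,0,1]]'; python3 - <<'E'
from h import *
st()
y=np.radians(3.6)
def M(n): return [circ(n,.6204,.0792,.187,.016),circ(n,.6204,.0792,.022,.035),circ(n,.6204,.0792,.022,.023),circ(n,.632,-.072,.152,.028),circ(n,.632,-.072,.022,.023),sq(n,.5483,-.0021,.167,.046,.046,y),sq(n,.5483,-.0021,.022,.068,.068,y)]
it=cams.capture("top")[:,:,::-1]; s=cams.capture("scene")[:,:,::-1]; cv2.imwrite("pics/sceneF.png",s)
crop("top",225,145,365,262,"q1.png",5,it,M("top")); crop("scene",200,165,360,300,"q2.png",5,s,M("scene"))
crop("top",100,140,380,330,"q3.png",2,it)
E
```

```text
clock: 49.75
eef_pos: [0.5478, -0.002, 0.1855]
tool_rot: [[-0.998, -0.06, -0.003], [-0.06, 0.998, 0.0], [0.003, 0.0, -1.0]]
contact_force: [0.0, 0.9, -0.0]
grip_width: 0.0855
clock: 50.42
eef_pos: [0.4065, -0.0104, 0.2862]
tool_rot: [[-0.998, -0.06, -0.003], [-0.06, 0.998, 0.0], [0.003, 0.0, -1.0]]
contact_force: [0.9, -0.5, 1.4]
grip_width: 0.0855
clock: 51.08
eef_pos: [0.4099, -0.2315, 0.2859]
tool_rot: [[-0.998, -0.058, -0.003], [-0.058, 0.998, 0.001], [0.003, 0.001, -1.0]]
contact_force: [0.6, -0.3, 0.2]
grip_width: 0.0852
t51.08 [ 0.4099 -0.2315  0.2859] F [ 0.6 -0.3  0.2] w0.0852
[[-0.998 -0.058 -0.003]
 [-0.058  0.998  0.001]
 [ 0.003  0.001 -1.   ]]
```

View pics/q1.png

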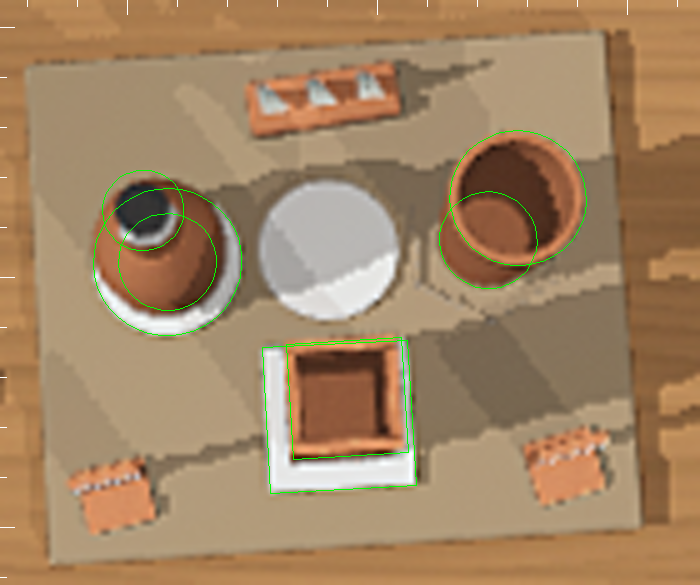

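View pics/q2.png

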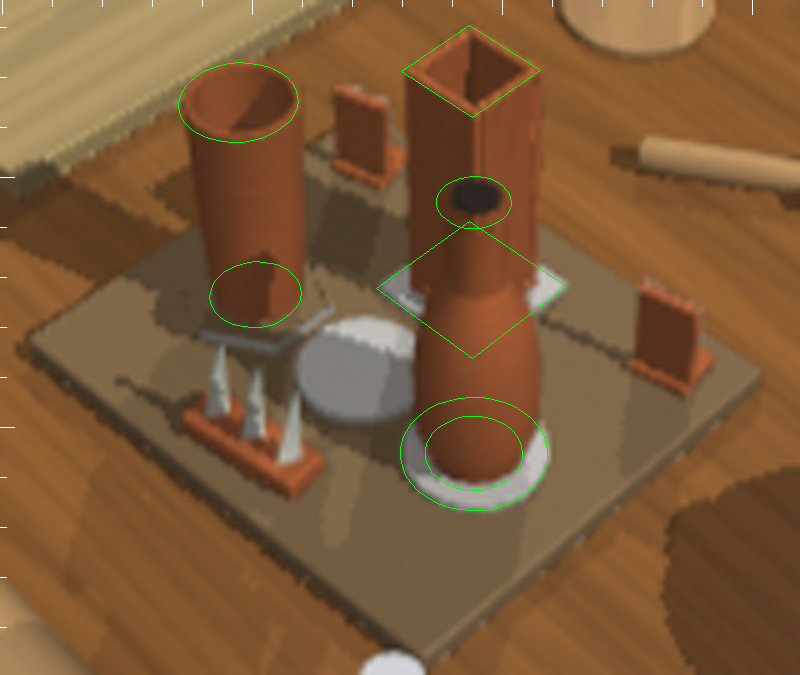

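View pics/sceneF.png

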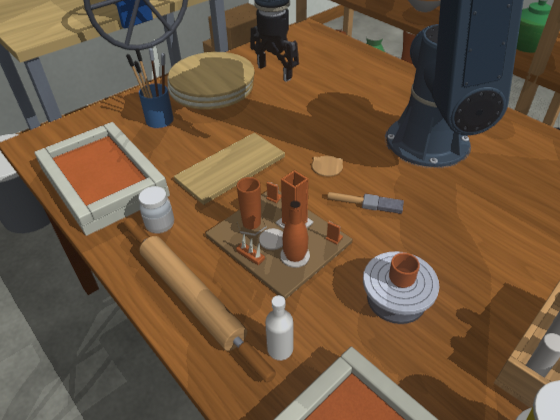

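Each pot's overlay agrees with its cookie to about 1–2 mm. The cup is centred on the wheel, and the cone pack sits at the same pixels as at the start, top view (290,163). Handing in.

```bash
python3 -m handwheel '[[0,0,0,0,0,0,1],[0,0,0,0,0,0,1]]'; python3 -c "
from station import r
print(r.sign_off())"
```

```text
clock: 51.35
eef_pos: [0.4101, -0.2291, 0.2862]
tool_rot: [[-0.998, -0.062, -0.003], [-0.062, 0.998, 0.0], [0.003, 0.001, -1.0]]
contact_force: [0.1, 0.2, -0.7]
grip_width: 0.0852
the job is handed in; nothing more can be done
None
```

The job is done and handed in at 51 s, well inside the 136 s limit. The sign-off gave no verdict.

**What I did:** I moved the bottle, tumbler and square vase on to the ware board. Then I fetched the cup and set it on the middle of the banding wheel. Last, I put the bottle, tumbler and vase back on their own cookies. I watched the force for contact at each set-down before opening the gripper, and the readings I took stayed within about 7 N.

**What the last pictures showed:**
- **Pots:** All three stand upright, centred on their cookies to about 1–2 mm. The tumbler's hexagonal tile is the least certain, because it is nearly the colour of the shelf and I could only trace its outline.
- **Disagreement:** The two cameras differ by about 1–2 mm. In the scene view the bottle's foot seemed up to 2 mm off centre, while in the top view its mouth lay on the cookie's centre.
- **Cup:** It was centred on the wheel to about 1 mm in the top view, and it was still standing there at the end.
- **Cone pack:** It had not moved from its starting position in the top view.
- **Robot:** The gripper was open, well clear and touching nothing.

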